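Stand up and lid the cookie canisters

TASK

Stand every toppled canister upright in the sheet pan, and close every canister in the pan with a lid taken from the spring-loaded dispenser, seated fully home so that it lies flat on the rim. Leave the mug and the bottle where they are.

Things in the scene. Friction and masses are not known exactly. Their poses are not given: they have to be found in the camera images.
- canister1_mid (a point): centre (half-way up, on the axis) of a green open canister, 64 x 64 mm square, 96 mm tall, about 150 g, with a white band and a round mouth 48 mm wide, 10 mm deep, in its top face. z axis points from base to mouth, x and y square to the sides. May be absent. Starts lying on a side face, mouth roughly towards the robot.
- canister2_mid (a point): centre (half-way up, on the axis) of a green open canister, 64 x 64 mm square, 96 mm tall, about 150 g, with a white band and a round mouth 48 mm wide, 10 mm deep, in its top face. z axis points from base to mouth, x and y square to the sides. May be absent. Starts lying on a side face, mouth roughly towards the robot.
- canister3_mid (a point): centre (half-way up, on the axis) of a green open canister, 64 x 64 mm square, 96 mm tall, about 150 g, with a white band and a round mouth 48 mm wide, 10 mm deep, in its top face. z axis points from base to mouth, x and y square to the sides. May be absent. Starts lying on a side face, mouth roughly towards the robot.
- canister4_mid (a point): centre (half-way up, on the axis) of a green open canister, 64 x 64 mm square, 96 mm tall, about 150 g, with a white band and a round mouth 48 mm wide, 10 mm deep, in its top face. z axis points from base to mouth, x and y square to the sides. May be absent. Starts lying on a side face, mouth roughly towards the robot.
- lid1_mid (a point): centre of a round lid: orange disc 62 mm across and 12 mm thick, with a white plug 42 mm across and 8 mm deep beneath; 45 g. The point lies on the axis 10 mm below the top and 10 mm above the plug's underside; z axis up out of the top. All five start stacked in the dispenser (20 mm a lid). On a canister, a seated lid has this point 50 mm above the canister's centre.
- lid2_mid (a point): centre of a round lid: orange disc 62 mm across and 12 mm thick, with a white plug 42 mm across and 8 mm deep beneath; 45 g. The point lies on the axis 10 mm below the top and 10 mm above the plug's underside; z axis up out of the top. All five start stacked in the dispenser (20 mm a lid). On a canister, a seated lid has this point 50 mm above the canister's centre.
- lid3_mid (a point): centre of a round lid: orange disc 62 mm across and 12 mm thick, with a white plug 42 mm across and 8 mm deep beneath; 45 g. The point lies on the axis 10 mm below the top and 10 mm above the plug's underside; z axis up out of the top. All five start stacked in the dispenser (20 mm a lid). On a canister, a seated lid has this point 50 mm above the canister's centre.
- lid4_mid (a point): centre of a round lid: orange disc 62 mm across and 12 mm thick, with a white plug 42 mm across and 8 mm deep beneath; 45 g. The point lies on the axis 10 mm below the top and 10 mm above the plug's underside; z axis up out of the top. All five start stacked in the dispenser (20 mm a lid). On a canister, a seated lid has this point 50 mm above the canister's centre.
- lid5_mid (a point): centre of a round lid: orange disc 62 mm across and 12 mm thick, with a white plug 42 mm across and 8 mm deep beneath; 45 g. The point lies on the axis 10 mm below the top and 10 mm above the plug's underside; z axis up out of the top. All five start stacked in the dispenser (20 mm a lid). On a canister, a seated lid has this point 50 mm above the canister's centre.
- dispenser: fixed steel lid dispenser, foot 104 mm wide, origin under its centre on the counter. Four 8 mm rods on a 74 mm circle, 40 deg either side of +x and -x, guide a stack on a soft spring (22 N/m): the top lid's top is always about 168 mm up, 4 mm over the rods; when it is taken the next rises there within 1 s. Its +y and -y sides are open for fingers.
- tray: fixed aluminium sheet pan, 300 mm along its x and 540 mm along its y, 3 mm floor and a rim 13 mm high; origin under its centre on the counter.
- mug: blue mug, 80 mm wide, 90 mm tall, to be left alone; origin at its underside, centre
- spray: clear bottle with a blue cap, 170 mm tall, to be left alone; origin at its underside, centre
- cookie_plate: fixed white plate, 140 mm across, with a pile of three cookies 57 mm high; stands on the other side of the tray from the dispenser; origin under its centre
- cookie: loose cookie, 60 mm across, 15 mm high, near the far edge of the tray; no matter where it ends; origin at the centre of its underside
Things that resemble listed ones, but are neither listed nor needed, are in the scene too. What is shaped like the part that bears canister1_mid but red is not meant.

How it is judged:
By the outcome, as a careful person would: the job done as asked, in the order asked, and still so for the second after the job is handed in, with the robot touching nothing.
Of canister1, canister2, canister3, canister4 only 3 to 4 are there at a start; the rules pass over those that are not, and their reading is None.
At some moment in a run one of canister1, canister2, canister3, canister4 may be knocked a few centimetres aside while the robot is not near it.
Once in a run the grip may slacken for a moment while it holds something.
It also fails if it takes over 210 s, if anything falls off the work surface, if the arm or the gripper's body presses on something with over 40 N, if the wrist force passes 120 N, or if a joint passes its speed limit or range.

ROBOT

A 7-joint arm with a two-finger parallel gripper is mounted at the origin on the work surface. World frame = base frame: x ahead of the robot, y to its left, z up, the work surface at z = 0. Lengths are in mm, angles in degrees, forces in N, time in s.
With the tool pointing down it reaches from about 400 to 925 mm from the base axis. Payload 5.6 kg.
Tool frame: the origin (TCP) lies midway between the tips of the shut fingers; the grasp point (between the pads) lies 19 mm behind it; z points along the fingers, y is the line along which they close (so a half turn about z gives the same grasp; the last joint's range is limited). The gripper opens to 85 mm and grips with 20 to 120 N. Pads are 22 mm wide; open, the fingers measure 114 mm over their backs; the gripper's body (76 mm by 85 mm) begins 54 mm behind the grasp point. The pads swing forward as they close: fully open they stand 13 mm farther back than shut.
Start: joints at [-75.401, 26.786, -0.665, 91.828, 0.344, 61.387, -3.226], TCP at [190.762, 621.384, 231.29] pointing down, gripper open.
Joint ranges: [-144.91, 144.91], [-17.63, 115.5], [-89.93, 88.59], [15.96, 139.68], [-74.01, 254.01], [8.47, 105.57], [-167.45, 167.45]. Speed limits (degrees/s): [147.25, 147.25, 180, 180, 180, 180, 180].

INTERFACE

Orientations are given as [roll, pitch, yaw] about the fixed x, y, z axes, in that order (R = Rz(yaw) Ry(pitch) Rx(roll)).
In Python, from cell import r, viewer gives the robot as it stands. The module is installed in compiled form; this text tells all that it offers.
- The arm moves only by the tool carry_out, never from a script. Its argument "rows" is a list of rows, each an object of numbers: "dx", "dy", "dz": the shift along the tool's x, y, z in cm; "rx", "ry", "rz": the turn, a rotation vector about the tool's x, y, z in degrees. A call has exactly 5 rows; each row shifts and turns the commanded pose from where the row before left it, along the tool's axes as they then stand; what a row does not reach is not made up. A row lasts 1/12 s, in which the tool goes at most 41.7 mm and 7.16 degrees, less where a joint would pass 70% of its speed; a pose out of reach is approached as far as the arm can. A call is refused whole if a number of a shift passes 4.17 or a number of a turn 7.16, either way. A call with a gripper value outside its range is refused whole. "grip" is the opening, from 0 (shut) to 1 (fully open), set as the call begins (left out, the last holds). The fingers move at their own pace and stop on an object; "squeeze" is the grip in N (left out, the last holds). Time passes only in rows, so rows that do not move let the fingers close, or fill a call up. It gives the time, the measured TCP pose, the force, the opening and the grip force at its end, in the units of the state.
- r.get_state(): the state, without advancing time (a new reading comes with each control period).
- viewer.camera(name): name is "side" or "top" or "wrist"; returns (picture, depth): 480x640x3 uint8, red, green, blue; 480x640 float32, mm along the optical axis (not along the pixel's ray), 0 where there is no reading.
- viewer.camera_params(name): a dict with "mtx" (3x3 intrinsics, pixels), "k1" (the pictures are not rectified: a ray, as slopes to the right and down, at radius r is drawn at 1 + k1 r^2 times it, then the intrinsics apply), "xyz" and "rotation" of the camera in the world; the wrist camera has in their place "tool_from_camera" (4x4, takes a point from camera to tool coordinates, whose origin is the TCP and whose axes are the flange's). Camera axes: x right, y down, z forward; pixel columns grow to the right and rows downward; lengths in mm; the calibration is good to about 2 mm. A picture is of the moment at which its call begins: read the wrist's pose just before it. camera_params takes no time and is no camera call.
- r.finish_job(): hands the job in; it is judged then, once.
The state is a dict: "clock": time; "q": joint angles; "joint_velocities": joint speeds; "effort": joint torques, N m; "tcp_pos": TCP position; "tcp_rot": TCP orientation; "contact_force": force on the tool from outside, world axes, zero at the start; "torque": the same for the moment, N m; "opening": finger opening in mm; "finger_force": force on a finger pad.
Only numpy, scipy, OpenCV 4.12 (cv2) and the standard library are available. Lean on these libraries where they do the work, as an engineer would, in place of code of your own. Each camera call takes 0.05 s, during which the arm holds its last target. There are 200 camera calls.

## Working session

There is one attempt and no reset: what is moved stays moved. The work goes in short steps, Python scripts to look and compute and a tool call to move; the robot and the scene stay as the last step left them, time stands still between calls to the robot, and variables do not carry over. Pictures are saved under pics/ and viewed, at most 14 in all, crops included, and the job is handed in when it is done.

Besides the shell and the picture viewer there is one more tool, called after "Emit:" in YAML: its name, and indented under it one key for each argument. carry_out: Moves the arm, as the interface text tells. Its arguments: {"type":"object","properties":{"rows":{"type":"array"},"grip":{"type":"number"},"squeeze":{"type":"number"}},"required":["rows"]}

```bash
mkdir -p pics; cat > h.py <<'E'
import numpy as np, cv2
from scipy.spatial.transform import Rotation as R
from cell import r, viewer
def rot(x):
    x=np.array(x,float)
    return x if x.shape==(3,3) else R.from_euler('xyz',x,degrees=True).as_matrix()
def cam(name):
    s=r.get_state(); im,d=viewer.camera(name); p=viewer.camera_params(name)
    if name=='wrist':
        T=np.eye(4);T[:3,:3]=rot(s['tcp_rot']);T[:3,3]=s['tcp_pos'];T=T@np.array(p['tool_from_camera'])
        p['Rm'],p['o']=T[:3,:3],T[:3,3]
    else: p['Rm'],p['o']=rot(p['rotation']),np.array(p['xyz'],float)
    return im,d,p
def rays(p,uv):
    K=np.array(p['mtx'],float);k=p['k1']
    uv=np.asarray(uv,float).reshape(-1,1,2)
    n=cv2.undistortPoints(uv,K,np.array([k,0,0,0,0.])).reshape(-1,2)
    return np.c_[n,np.ones(len(n))]
def plane(p,uv,z):
    d=rays(p,uv)@p['Rm'].T
    return p['o']+d*((z-p['o'][2])/d[:,2])[:,None]
def cloud(p,dep,mask):
    v,u=np.nonzero(mask&(dep>0)); 
    P=rays(p,np.c_[u,v])*dep[v,u][:,None]
    return np.c_[u,v],P@p['Rm'].T+p['o']
def save(n,im): cv2.imwrite('pics/'+n,im[:,:,::-1])
E
python3 - <<'E'
from h import *
print(r.get_state())
for n in('top','side'):
    im,d,p=cam(n);save(n+'0.png',im);np.savez(n+'0',im=im,d=d);print(n,p)
print(viewer.camera_params('wrist'))
E
```

```text
{'clock': 0.0, 'q': array([-75.40086311,  26.83821243,  -0.66449394,  91.88291803,
         0.34312078,  61.38701615,  -3.2263816 ]), 'joint_velocities': array([ 0.05742365,  0.06489782, -0.05168333,  0.00951343,  0.03342493,
        0.02839711,  0.02840492]), 'effort': array([-1.84677801e-04, -5.32385480e+01,  2.14639027e-02, -2.51300865e+01,
        1.14638879e-02,  7.90002407e-03,  3.29239484e-06]), 'tcp_pos': array([190.61953135, 620.81285761, 230.29884973]), 'tcp_rot': array([-1.79894056e+02,  6.88962519e-03,  1.62932287e+02]), 'contact_force': array([-0.33167311,  0.36514052, -0.4362692 ]), 'torque': array([-0.01190078,  0.03084735, -0.0113719 ]), 'finger_force': 0.0, 'opening': 85.50423706739991}
top {'mtx': array([[622.93150882,   0.        , 325.44237508],
       [  0.        , 622.93150882, 236.09900141],
       [  0.        ,   0.        ,   1.        ]]), 'k1': -0.026032459471680022, 'xyz': array([ 423.71947033,   59.39338016, 1561.76066548]), 'rotation': array([-176.51797464,   -1.33527945,  -90.78634885]), 'Rm': array([[-0.01372022, -0.99807932,  0.06041047],
       [-0
[... 533 characters left out ...]
.14670153, -0.57934495,  0.80177185],
       [-0.01751647, -0.80889268, -0.58769534]]), 'o': array([ 393.34025646, -813.68498828,  740.02949484])}
{'mtx': array([[342.25126406,   0.        , 315.16433337],
       [  0.        , 342.25126406, 241.71124196],
       [  0.        ,   0.        ,   1.        ]]), 'k1': -0.025086492573075887, 'tool_from_camera': array([[ 1.76567644e-04, -9.58096635e-01, -2.86445120e-01,
         7.34736289e+01],
       [ 9.99999960e-01,  1.05740120e-04,  2.62732297e-04,
        -1.36743205e-01],
       [-2.21434188e-04, -2.86445155e-01,  9.58096615e-01,
        -1.42841346e+02],
       [ 0.00000000e+00,  0.00000000e+00,  0.00000000e+00,
         1.00000000e+00]])}
```

View pics/top0.png

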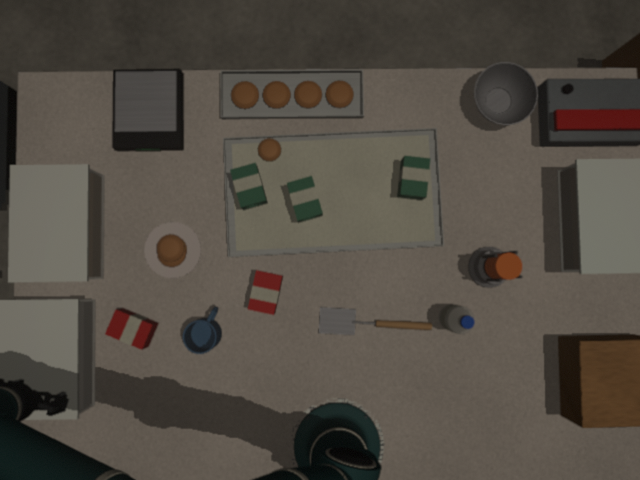

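View pics/side0.png

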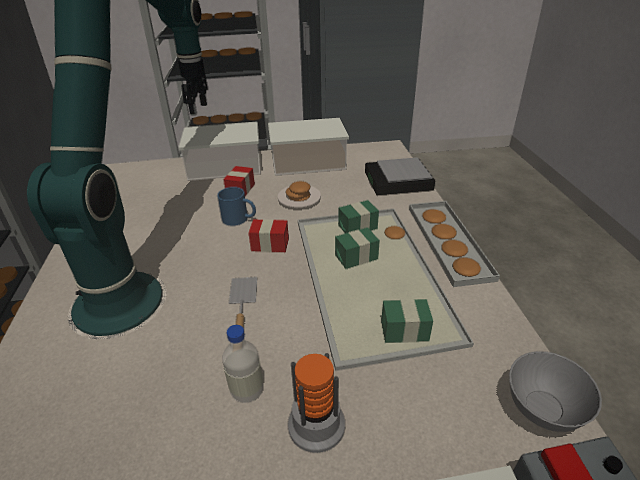

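The top view shows three green canisters lying in the pan at about (248,186), (304,199) and (414,177). The two red ones at (265,292) and (131,328) are decoys. The dispenser with orange lids is at (500,266), the bottle at (460,319) and the mug at (202,334). The side view agrees, with green canisters at (357,217), (357,247) and (407,320) and the dispenser at (316,400).

```bash
cat >> h.py <<'E'
def green(im):
    h=cv2.cvtColor(im,cv2.COLOR_RGB2HSV); return (h[...,0]>60)&(h[...,0]<90)&(h[...,1]>90)&(h[...,2]>25)
def lying(im,d,p,x0=480,ztop=67):
    """top faces (z~67) of lying canisters: list of centre, axis angle, sizes"""
    uv,P=cloud(p,d,np.ones(d.shape,bool))
    k=(np.abs(P[:,2]-ztop)<14)&(P[:,0]>x0)&(P[:,0]<900)&(abs(P[:,1])<350)
    m=np.zeros(d.shape,np.uint8); m[uv[k,1],uv[k,0]]=1
    n,l,st,c=cv2.connectedComponentsWithStats(m)
    g=green(im); out=[]
    for i in range(1,n):
        q=l==i
        if st[i,4]>300 and (g&q).sum()>100:
            uv2,P2=cloud(p,d,q); kk=abs(P2[:,2]-np.median(P2[:,2]))<5
            XY=plane(p,uv2[kk],np.median(P2[:,2]))[:,:2]
            b=cv2.minAreaRect(XY.astype(np.float32)); out.append((c[i].round(),np.round(b[0],1),np.round(b[1],1),round(b[2],1),round(float(np.median(P2[:,2])),1)))
    return out
E
python3 - <<'E'
from h import *
for n in('top','side'):
    z=np.load(n+'0.npz');p=viewer.camera_params(n);p['Rm'],p['o']=rot(p['rotation']),np.array(p['xyz'])
    im,d=z['im'],z['d']
    print(n);[print(o) for o in lying(im,d,p)]
    h=cv2.cvtColor(im,cv2.COLOR_RGB2HSV);m=(h[...,0]<13)&(h[...,1]>180)&(h[...,2]>100)
    uv,P=cloud(p,d,m);k=(P[:,2]>160)&(P[:,2]<176)&(P[:,0]<700);
    c,rad=cv2.minEnclosingCircle(P[k,:2].astype(np.float32));print('lid',c,rad,np.median(P[k,2]),k.sum(),P[k,:2].mean(0))
    # tray rim, bottle cap, mug
    if n=='top':
        for nm,u in dict(tl=(225,139),tr=(434,130),br=(441,244),bl=(229,255)).items(): print(nm,plane(p,[u],13).round())
        for nm,u in dict(cap=(466,322)).items(): print(nm,plane(p,[u],170).round())
        for u in [(202,334),(172,250),(269,149)]: print(plane(p,[u],50).round())
        big=cv2.resize(im[120:260,215:535],None,fx=2.5,fy=2.5,interpolation=cv2.INTER_CUBIC);save('crop0.png',np.clip(big*1.6,0,255).astype(np.uint8))
E
```

```text
top
lid (436.46112060546875, -386.7402038574219) 29.157066345214844 166.62692292956478 482 [ 436.3883737 -386.3420155]
tl [[765. 271.  13.]]
tr [[ 783. -257.   13.]]
br [[ 494. -267.   13.]]
bl [[473. 262.  13.]]
cap [[ 312. -286.  170.]]
[[283. 323.  50.]]
[[486. 395.  50.]]
[[731. 158.  50.]]
side
(array([358., 211.]), array([640.2, 203. ]), array([99.3, 74.5]), 16.3, 65.4)
(array([357., 240.]), array([607.2,  67.9]), array([99.5, 72.2]), 15.3, 65.6)
(array([407., 313.]), array([ 657.2, -200.1]), array([71.1, 96.4]), 82.3, 66.9)
lid (435.26220703125, -387.7422180175781) 32.18488693237305 167.88901547712453 1051 [ 434.87252283 -391.57945493]
```

View pics/crop0.png

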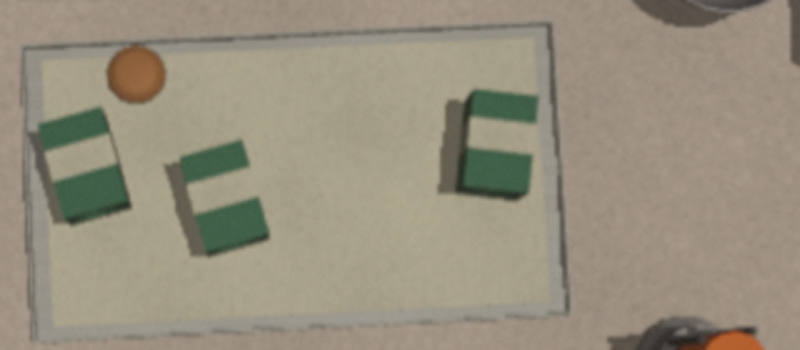

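```bash
cat >> h.py <<'E'
def target(yaw,tilt):
    """tool down with x at yaw; tilt>0 swings tool z back towards tool x (toward robot at yaw 180)"""
    return rot([180,0,yaw])@R.from_euler('y',tilt,degrees=True).as_matrix()
def plan(pos,yaw,tilt,first='t',s=None):
    s=s or r.get_state();R0=rot(s['tcp_rot']);R1=target(yaw,tilt)
    rv=R.from_matrix(R0.T@R1).as_rotvec(degrees=True);d=(np.array(pos)-s['tcp_pos'])/10
    print('rotvec',rv.round(1),'rows',int(np.ceil(np.abs(rv).max()/7.1)),'| shift before rot',(R0.T@d).round(2),'after rot',(R1.T@d).round(2),'rows',round(np.linalg.norm(d)/4.1,1))
E
python3 - <<'E'
from h import *
z=np.load('top0.npz');p=viewer.camera_params('top');p['Rm'],p['o']=rot(p['rotation']),np.array(p['xyz'])
im,d=z['im'],z['d']
uv,P=cloud(p,d,green(im));k=(P[:,0]>480)&(P[:,0]<800)&(abs(P[:,1])<300);P=P[k];print(k.sum(),np.percentile(P[:,2],[0,10,25,50,75,90,100]))
for y0,(a,b) in dict(A=(140,280),B=(20,130),C=(-270,-140)).items():
    u,Q=cloud(p,d,np.ones(d.shape,bool));q=(Q[:,0]>520)&(Q[:,0]<740)&(Q[:,1]>a)&(Q[:,1]<b)&(Q[:,2]>50)
    XY=plane(p,u[q],67)[:,:2];h=Q[q,2];print(y0,q.sum(),np.percentile(h,[5,50,95]).round(1));b=cv2.minAreaRect(XY.astype(np.float32));print(b)
plan([470,130,400],180,0)
E
```

```text
4 [58.72429324 60.32811603 62.73385021 64.53398772 65.1239117  65.35126155
 65.50282811]
A 1076 [60.5 66.3 71.8]
((639.5079345703125, 208.91636657714844), (97.52128601074219, 65.40348815917969), 15.53690242767334)
B 1058 [60.8 66.2 71.7]
((606.2802124023438, 73.05870056152344), (96.87283325195312, 64.61956024169922), 15.260741233825684)
C 1077 [59.7 65.7 71.4]
((656.6273193359375, -195.5279541015625), (67.13050079345703, 97.81771087646484), 82.7662353515625)
rotvec [ -0.1  -0.  -17.1] rows 3 | shift before rot [-41.12 -38.76 -16.89] after rot [-27.94 -49.09 -16.96] rows 14.4
```

Emit:
carry_out:
  rows:
    - {"dx":-3.07,"dy":-2.06,"dz":-0.3}
    - {"dx":-3.07,"dy":-2.06,"dz":-0.3}
    - {"dx":-3.07,"dy":-2.06,"dz":-0.3}
    - {"dx":-3.07,"dy":-2.06,"dz":-0.3}
    - {"dx":-3.07,"dy":-2.06,"dz":-0.3}
  grip: 1

```text
invalid input at $.rows[0]: expected keys dx, dy, dz, rx, ry, rz
```

Emit:
carry_out:
  rows:
    - {"dx":-3.07,"dy":-2.06,"dz":-0.3}
    - {"dx":-3.07,"dy":-2.06,"dz":-0.3}
    - {"dx":-3.07,"dy":-2.06,"dz":-0.3}
    - {"dx":-3.07,"dy":-2.06,"dz":-0.3}
    - {"dx":-3.07,"dy":-2.06,"dz":-0.3}

```text
invalid input at $.rows[0]: expected keys dx, dy, dz, rx, ry, rz
```

Emit:
carry_out:
  rows:
    - {"dx":-3.07,"dy":-2.06,"dz":-0.3}
    - {"dx":-3.07,"dy":-2.06,"dz":-0.3}
    - {"dx":-3.07,"dy":-2.06,"dz":-0.3}
    - {"dx":-3.07,"dy":-2.06,"dz":-0.3}
    - {"dx":-3.07,"dy":-2.06,"dz":-0.3}

```text
invalid input at $.rows[0]: expected keys dx, dy, dz, rx, ry, rz
```

Emit:
carry_out:
  rows:
    - {"rz":-6.5}
    - {"rz":-6.5}
    - {"rz":-6.5}
    - {"rz":-6.5}
    - {"rz":-6.5}

```text
invalid input at $.rows[0]: expected keys dx, dy, dz, rx, ry, rz
```

Emit:
carry_out:
  rows:
    - {"ry":-6}
    - {"ry":-6}
    - {"ry":-6}
    - {"ry":-6}
    - {"ry":-6}

```text
invalid input at $.rows[0]: expected keys dx, dy, dz, rx, ry, rz
```

```bash
python3 - <<'E'
from h import *
s=r.get_state();print(s['clock'],s['q'].round(1),s['tcp_pos'],s['tcp_rot'])
plan([580.7,192.7,93],195.5,-45)
E
```

```text
0.1 [-75.4  26.8  -0.7  91.9   0.3  61.4  -3.2] [190.61781753 620.89613176 230.42145361] [-1.79908426e+02  5.95597774e-03  1.62934191e+02]
rotvec [-12.9 -43.8 -30.8] rows 7 | shift before rot [-49.86 -29.46  13.79] after rot [ -8.77 -51.69  28.21] rows 14.5
```

All six keys are needed in every row.

Emit:
carry_out:
  rows:
    - {"dx":-3.07,"dy":-2.06,"dz":-0.3,"rx":0,"ry":0,"rz":0}
    - {"dx":-3.07,"dy":-2.06,"dz":-0.3,"rx":0,"ry":0,"rz":0}
    - {"dx":-3.07,"dy":-2.06,"dz":-0.3,"rx":0,"ry":0,"rz":0}
    - {"dx":-3.07,"dy":-2.06,"dz":-0.3,"rx":0,"ry":0,"rz":0}
    - {"dx":-3.07,"dy":-2.06,"dz":-0.3,"rx":0,"ry":0,"rz":0}
  grip: 1

```text
clock: 0.52
tcp_pos: [308.0, 476.1, 246.0]
tcp_rot: [-180.0, -0.0, 162.9]
contact_force: [0.7, -0.4, 0.2]
opening: 84.9
finger_force: 0.0
```

Emit:
carry_out:
  rows:
    - {"dx":-3.07,"dy":-2.06,"dz":-0.3,"rx":0,"ry":0,"rz":0}
    - {"dx":-3.07,"dy":-2.06,"dz":-0.3,"rx":0,"ry":0,"rz":0}
    - {"dx":-3.07,"dy":-2.06,"dz":-0.3,"rx":0,"ry":0,"rz":0}
    - {"dx":-3.07,"dy":-2.06,"dz":-0.3,"rx":0,"ry":0,"rz":0}
    - {"dx":-3.07,"dy":-2.06,"dz":-0.3,"rx":0,"ry":0,"rz":0}

```text
clock: 0.93
tcp_pos: [424.5, 332.6, 261.3]
tcp_rot: [-180.0, -0.0, 162.9]
contact_force: [0.6, 0.8, 0.7]
opening: 85.4
finger_force: 0.0
```

Emit:
carry_out:
  rows:
    - {"dx":-3.07,"dy":-2.06,"dz":-0.3,"rx":0,"ry":0,"rz":0}
    - {"dx":-3.07,"dy":-2.06,"dz":-0.3,"rx":0,"ry":0,"rz":0}
    - {"dx":-3.07,"dy":-2.06,"dz":-0.3,"rx":0,"ry":0,"rz":0}
    - {"dx":-3.07,"dy":-2.06,"dz":-0.3,"rx":0,"ry":0,"rz":0}
    - {"dx":-3.07,"dy":-2.06,"dz":-0.3,"rx":0,"ry":0,"rz":0}

```text
clock: 1.35
tcp_pos: [540.9, 189.2, 276.3]
tcp_rot: [-180.0, -0.0, 162.9]
contact_force: [1.2, -0.2, 0.5]
opening: 85.0
finger_force: 0.0
```

Emit:
carry_out:
  rows:
    - {"dx":0,"dy":0,"dz":0,"rx":0,"ry":0,"rz":-6.5}
    - {"dx":0,"dy":0,"dz":0,"rx":0,"ry":0,"rz":-6.5}
    - {"dx":0,"dy":0,"dz":0,"rx":0,"ry":0,"rz":-6.5}
    - {"dx":0,"dy":0,"dz":0,"rx":0,"ry":0,"rz":-6.5}
    - {"dx":0,"dy":0,"dz":0,"rx":0,"ry":0,"rz":-6.5}

```text
clock: 1.77
tcp_pos: [540.0, 190.6, 275.8]
tcp_rot: [-180.0, -0.1, -164.3]
contact_force: [0.6, -0.2, -0.5]
opening: 85.4
finger_force: 0.0
```

Emit:
carry_out:
  rows:
    - {"dx":0,"dy":0,"dz":0,"rx":0,"ry":-6,"rz":0}
    - {"dx":0,"dy":0,"dz":0,"rx":0,"ry":-6,"rz":0}
    - {"dx":0,"dy":0,"dz":0,"rx":0,"ry":-6,"rz":0}
    - {"dx":0,"dy":0,"dz":0,"rx":0,"ry":-6,"rz":0}
    - {"dx":0,"dy":0,"dz":0,"rx":0,"ry":-6,"rz":0}

```text
clock: 2.18
tcp_pos: [540.0, 191.0, 276.9]
tcp_rot: [179.9, 30.3, -164.6]
contact_force: [1.1, -1.6, -0.1]
opening: 85.3
finger_force: 0.0
```

```bash
python3 - <<'E'
from h import *
s=r.get_state();print(s['clock'],s['q'].round(1),s['tcp_pos'],s['tcp_rot'])
plan([580.7,192.7,93],195.5,-45)
E
```

```text
2.1833 [-33.5   3.2   8.2 123.   10.9  24.3  71.3] [540.00673858 190.97017005 276.8569929 ] [ 179.91206027   30.31962242 -164.58172697]
rotvec [  0.  -14.7  -0.1] rows 3 | shift before rot [ 5.86 -0.94 17.87] after rot [10.2  -0.92 15.81] rows 4.6
```

Emit:
carry_out:
  rows:
    - {"dx":1.17,"dy":-0.19,"dz":3.57,"rx":0,"ry":0,"rz":0}
    - {"dx":1.17,"dy":-0.19,"dz":3.57,"rx":0,"ry":0,"rz":0}
    - {"dx":1.17,"dy":-0.19,"dz":3.57,"rx":0,"ry":0,"rz":0}
    - {"dx":1.17,"dy":-0.19,"dz":3.57,"rx":0,"ry":0,"rz":0}
    - {"dx":1.17,"dy":-0.19,"dz":3.57,"rx":0,"ry":0,"rz":0}

```text
clock: 2.6
tcp_pos: [564.9, 185.2, 142.8]
tcp_rot: [-178.6, 28.9, -164.2]
contact_force: [-0.1, -0.2, 0.5]
opening: 85.5
finger_force: 0.0
```

Emit:
carry_out:
  rows:
    - {"dx":0,"dy":0,"dz":0,"rx":0,"ry":-5,"rz":0}
    - {"dx":0,"dy":0,"dz":0,"rx":0,"ry":-5,"rz":0}
    - {"dx":0,"dy":0,"dz":0,"rx":0,"ry":-4.7,"rz":0}
    - {"dx":0,"dy":0,"dz":0,"rx":0,"ry":0,"rz":0}
    - {"dx":0,"dy":0,"dz":0,"rx":0,"ry":0,"rz":0}

```text
clock: 3.02
tcp_pos: [565.1, 174.9, 142.2]
tcp_rot: [-176.9, 31.0, -164.1]
contact_force: [0.1, -0.0, -1.0]
opening: 85.3
finger_force: 0.0
```

```bash
python3 - <<'E'
from h import *
s=r.get_state();print(s['clock'],s['q'].round(1),s['tcp_pos'],s['tcp_rot'])
plan([648.8,211.6,22],195.5,-45)
im,d,p=cam('wrist');save('w1.png',im)
E
```

```text
3.0167 [-22.4  18.4  -2.3 127.2  63.8   9.1  19.4] [565.10385604 174.94443847 142.18824862] [-176.91090837   30.98935153 -164.11953971]
rotvec [ -2.8 -14.    0.7] rows 2 | shift before rot [-1.57  2.04 14.88] after rot [ 2.1   1.3  14.89] rows 3.7
```

View pics/w1.png

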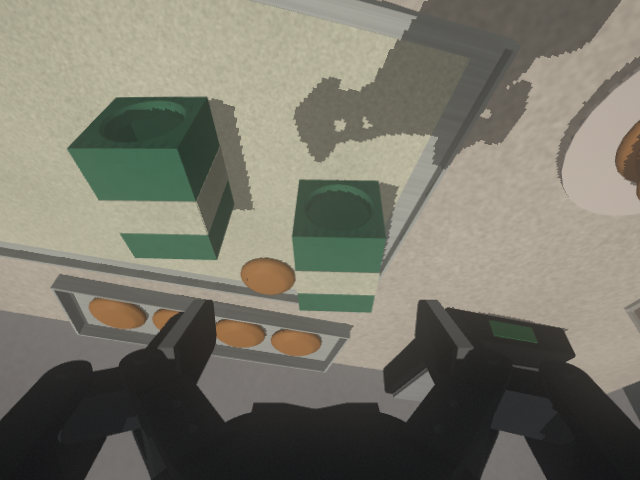

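Emit:
carry_out:
  rows:
    - {"dx":0,"dy":0,"dz":0,"rx":-1.4,"ry":6.5,"rz":0.3}
    - {"dx":0,"dy":0,"dz":0,"rx":-1.4,"ry":6.5,"rz":0.3}
    - {"dx":0,"dy":0,"dz":0,"rx":0,"ry":0,"rz":0}
    - {"dx":0,"dy":0,"dz":0,"rx":0,"ry":0,"rz":0}
    - {"dx":0,"dy":0,"dz":0,"rx":0,"ry":0,"rz":0}

```text
clock: 3.48
tcp_pos: [571.7, 168.3, 140.7]
tcp_rot: [-176.8, 26.0, -164.9]
contact_force: [-0.5, 0.1, -0.2]
opening: 85.2
finger_force: 0.0
```

```bash
python3 - <<'E'
from h import *
s=r.get_state();print(s['clock'],s['q'].round(1),s['tcp_pos'],s['tcp_rot'])
plan([611,201,114],195.5,-18)
E
```

```text
3.4833 [ -9.6  20.4 -15.7 122.5  45.4  17.1  39.9] [571.68573806 168.30459831 140.68856162] [-176.81931229   25.95633755 -164.87839678]
rotvec [-3.3  7.9 -0.6] rows 2 | shift before rot [-3.01  2.37  4.31] after rot [-3.61  2.1   3.98] rows 1.4
```

Emit:
carry_out:
  rows:
    - {"dx":0,"dy":0,"dz":0,"rx":-1.6,"ry":4,"rz":-0.3}
    - {"dx":0,"dy":0,"dz":0,"rx":-1.6,"ry":4,"rz":-0.3}
    - {"dx":-1.2,"dy":0.7,"dz":1.33,"rx":0,"ry":0,"rz":0}
    - {"dx":-1.2,"dy":0.7,"dz":1.33,"rx":0,"ry":0,"rz":0}
    - {"dx":-1.2,"dy":0.7,"dz":1.33,"rx":0,"ry":0,"rz":0}

```text
clock: 3.9
tcp_pos: [611.8, 201.0, 113.2]
tcp_rot: [-179.6, 18.2, -164.4]
contact_force: [0.2, 0.0, -0.1]
opening: 85.3
finger_force: 0.0
```

```bash
python3 - <<'E'
from h import *
s=r.get_state();print(s['clock'],s['q'].round(1),s['tcp_pos'],s['tcp_rot'])
plan([640.7,209.3,19],195.5,-18)
E
```

```text
3.9 [ -2.6  29.9 -25.  110.9  34.   27.1  54.3] [611.76090117 201.04596352 113.23499746] [-179.59441037   18.22746214 -164.44846113]
rotvec [-0.4  0.2  0. ] rows 1 | shift before rot [0.09 0.09 9.89] after rot [0.05 0.02 9.89] rows 2.4
```

Emit:
carry_out:
  rows:
    - {"dx":0,"dy":0,"dz":2.5,"rx":0,"ry":0,"rz":0}
    - {"dx":0,"dy":0,"dz":2.5,"rx":0,"ry":0,"rz":0}
    - {"dx":0,"dy":0,"dz":2.5,"rx":0,"ry":0,"rz":0}
    - {"dx":0,"dy":0,"dz":2.4,"rx":0,"ry":0,"rz":0}
    - {"dx":0,"dy":0,"dz":0,"rx":0,"ry":0,"rz":0}

```text
clock: 4.32
tcp_pos: [638.4, 209.2, 14.7]
tcp_rot: [-179.5, 17.8, -164.2]
contact_force: [-0.6, -1.0, 0.1]
opening: 85.5
finger_force: 0.0
```

Emit:
carry_out:
  rows:
    - {"dx":0,"dy":0,"dz":0,"rx":0,"ry":0,"rz":0}
    - {"dx":0,"dy":0,"dz":0,"rx":0,"ry":0,"rz":0}
    - {"dx":0,"dy":0,"dz":0,"rx":0,"ry":0,"rz":0}
    - {"dx":0,"dy":0,"dz":0,"rx":0,"ry":0,"rz":0}
    - {"dx":0,"dy":0,"dz":0,"rx":0,"ry":0,"rz":0}
  grip: 0
  squeeze: 50

```text
clock: 4.73
tcp_pos: [641.5, 209.2, 21.2]
tcp_rot: [-179.7, 18.3, -164.5]
contact_force: [-0.2, -0.3, -2.2]
opening: 63.4
finger_force: 55.9
```

Emit:
carry_out:
  rows:
    - {"dx":0,"dy":0,"dz":0,"rx":0,"ry":0,"rz":0}
    - {"dx":0,"dy":0,"dz":0,"rx":0,"ry":0,"rz":0}
    - {"dx":0,"dy":0,"dz":0,"rx":0,"ry":0,"rz":0}
    - {"dx":0,"dy":0,"dz":0,"rx":0,"ry":0,"rz":0}
    - {"dx":0,"dy":0,"dz":0,"rx":0,"ry":0,"rz":0}

```text
clock: 5.15
tcp_pos: [641.5, 209.1, 20.9]
tcp_rot: [-179.7, 18.2, -164.5]
contact_force: [-3.8, -1.3, 6.4]
opening: 63.5
finger_force: 56.8
```

```bash
python3 - <<'E'
from h import *
s=r.get_state();print(s['clock'],s['q'].round(1),s['tcp_pos'],s['tcp_rot'],s['opening'],s['finger_force'],s['contact_force'])
E
```

```text
5.15 [ -9.   39.6 -16.8 108.4  40.8  19.2  47.9] [641.5366181  209.10666661  20.9078907 ] [-179.71320723   18.24120781 -164.45512384] 63.52600317678633 56.77621627226472 [-3.80346878 -1.33009396  6.42826539]
```

Emit:
carry_out:
  rows:
    - {"dx":-0.4,"dy":0,"dz":-1.2,"rx":0,"ry":0,"rz":0}
    - {"dx":-0.8,"dy":0,"dz":-2.4,"rx":0,"ry":0,"rz":0}
    - {"dx":-0.8,"dy":0,"dz":-2.4,"rx":0,"ry":0,"rz":0}
    - {"dx":-0.8,"dy":0,"dz":-2.4,"rx":0,"ry":0,"rz":0}
    - {"dx":-0.4,"dy":0,"dz":-1.2,"rx":0,"ry":0,"rz":0}

```text
clock: 5.57
tcp_pos: [643.1, 210.6, 125.2]
tcp_rot: [-179.8, 18.5, -164.5]
contact_force: [-0.4, 1.0, -0.3]
opening: 63.7
finger_force: 56.0
```

Emit:
carry_out:
  rows:
    - {"dx":0,"dy":0,"dz":0,"rx":0,"ry":4,"rz":0}
    - {"dx":0,"dy":0,"dz":0,"rx":0,"ry":6,"rz":0}
    - {"dx":0,"dy":0,"dz":0,"rx":0,"ry":6,"rz":0}
    - {"dx":0,"dy":0,"dz":0,"rx":0,"ry":6,"rz":0}
    - {"dx":0,"dy":0,"dz":0,"rx":0,"ry":6,"rz":0}

```text
clock: 5.98
tcp_pos: [642.0, 209.4, 122.3]
tcp_rot: [-179.8, -10.0, -164.6]
contact_force: [0.5, 0.3, -1.2]
opening: 63.5
finger_force: 56.0
```

Emit:
carry_out:
  rows:
    - {"dx":1.6,"dy":0,"dz":0.3,"rx":0,"ry":6,"rz":0}
    - {"dx":1.6,"dy":0,"dz":0.4,"rx":0,"ry":6,"rz":0}
    - {"dx":1.5,"dy":0,"dz":0.6,"rx":0,"ry":6,"rz":0}
    - {"dx":1.4,"dy":0,"dz":0.7,"rx":0,"ry":6,"rz":0}
    - {"dx":1.3,"dy":0,"dz":0.8,"rx":0,"ry":6,"rz":0}

```text
clock: 6.4
tcp_pos: [564.6, 188.4, 122.7]
tcp_rot: [-179.7, -40.0, -164.7]
contact_force: [-0.5, 0.0, -2.6]
opening: 63.6
finger_force: 58.5
```

```bash
python3 - <<'E'
from h import *
s=r.get_state();print(s['clock'],s['q'].round(1),s['tcp_pos'],s['tcp_rot'],s['opening'],s['finger_force'],s['contact_force'])
plan([546,196,100],195.5,55)
E
```

```text
6.4 [ -4.1  55.4 -29.5  71.7  14.5  97.7  71.3] [564.61534132 188.43000345 122.66747859] [-179.71996919  -40.0010922  -164.72389037] 63.63510925100699 58.46921492367983 [-0.49809803  0.04884933 -2.56390265]
rotvec [-0.1 15.  -0.2] rows 3 | shift before rot [-0.23  1.23  2.76] after rot [-0.94  1.23  2.6 ] rows 0.7
```

Emit:
carry_out:
  rows:
    - {"dx":0.1,"dy":0.1,"dz":1.7,"rx":0,"ry":0,"rz":0}
    - {"dx":0.1,"dy":0.1,"dz":1.7,"rx":0,"ry":0,"rz":0}
    - {"dx":0.1,"dy":0.1,"dz":1.7,"rx":0,"ry":0,"rz":0}
    - {"dx":0,"dy":0,"dz":0,"rx":0,"ry":4,"rz":0}
    - {"dx":0,"dy":0,"dz":0,"rx":0,"ry":4,"rz":0}

```text
clock: 6.82
tcp_pos: [529.4, 181.4, 85.4]
tcp_rot: [-179.6, -48.0, -164.8]
contact_force: [1.8, 0.4, -1.4]
opening: 63.2
finger_force: 58.5
```

Emit:
carry_out:
  rows:
    - {"dx":0,"dy":0,"dz":0,"rx":0,"ry":3,"rz":0}
    - {"dx":0,"dy":0,"dz":0,"rx":0,"ry":3,"rz":0}
    - {"dx":0,"dy":0,"dz":0,"rx":0,"ry":3,"rz":0}
    - {"dx":0,"dy":0,"dz":0,"rx":0,"ry":0,"rz":0}
    - {"dx":0,"dy":0,"dz":0,"rx":0,"ry":0,"rz":0}

```text
clock: 7.23
tcp_pos: [523.4, 180.6, 78.7]
tcp_rot: [-179.1, -55.8, -164.9]
contact_force: [-0.1, 0.1, -0.8]
opening: 63.1
finger_force: 58.5
```

```bash
python3 - <<'E'
from h import *
s=r.get_state();print(s['clock'],s['q'].round(1),s['tcp_pos'],s['tcp_rot'],s['opening'],s['finger_force'],s['contact_force'])
im,d,p=cam('side');save('s1.png',im[130:370,200:520].repeat(2,0).repeat(2,1))
E
```

```text
7.2333 [-13.6  61.4 -12.8  69.4   3.5 105.5  79. ] [523.36580166 180.64239578  78.67820806] [-179.07437567  -55.7600114  -164.92438996] 63.11614977132045 58.50566200911999 [-0.07999792  0.11714703 -0.80577989]
```

View pics/s1.png

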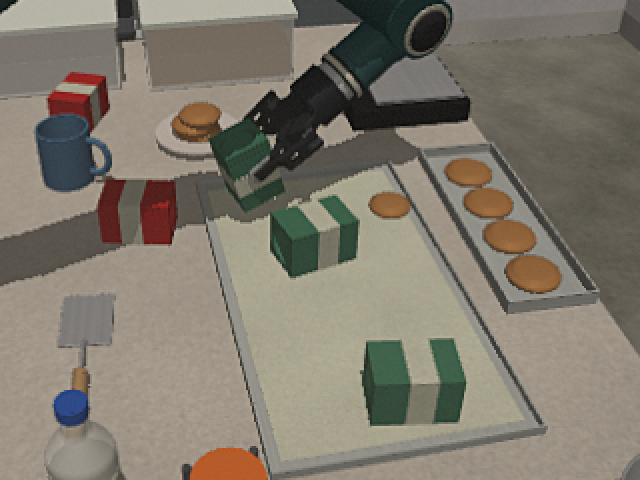

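Emit:
carry_out:
  rows:
    - {"dx":-0.7,"dy":0,"dz":0.5,"rx":0,"ry":0,"rz":0}
    - {"dx":-0.7,"dy":0,"dz":0.5,"rx":0,"ry":0,"rz":0}
    - {"dx":-0.6,"dy":0,"dz":0.4,"rx":0,"ry":0,"rz":0}
    - {"dx":0,"dy":0,"dz":0,"rx":0,"ry":0,"rz":0}
    - {"dx":0,"dy":0,"dz":0,"rx":0,"ry":0,"rz":0}

```text
clock: 7.7
tcp_pos: [523.1, 180.4, 54.9]
tcp_rot: [-179.7, -55.8, -164.6]
contact_force: [-0.9, 1.0, 1.1]
opening: 63.5
finger_force: 58.5
```

Emit:
carry_out:
  rows:
    - {"dx":-0.1,"dy":0,"dz":0.1,"rx":0,"ry":0,"rz":0}
    - {"dx":-0.1,"dy":0,"dz":0.1,"rx":0,"ry":0,"rz":0}
    - {"dx":0,"dy":0,"dz":0,"rx":0,"ry":0,"rz":0}
    - {"dx":0,"dy":0,"dz":0,"rx":0,"ry":0,"rz":0}
    - {"dx":0,"dy":0,"dz":0,"rx":0,"ry":0,"rz":0}

```text
clock: 8.12
tcp_pos: [523.1, 180.5, 54.7]
tcp_rot: [-179.6, -55.8, -164.6]
contact_force: [1.7, 1.1, 9.1]
opening: 63.5
finger_force: 59.5
```

Emit:
carry_out:
  rows:
    - {"dx":0,"dy":0,"dz":0,"rx":0,"ry":0,"rz":0}
    - {"dx":0,"dy":0,"dz":0,"rx":0,"ry":0,"rz":0}
    - {"dx":0,"dy":0,"dz":0,"rx":0,"ry":0,"rz":0}
    - {"dx":0,"dy":0,"dz":0,"rx":0,"ry":0,"rz":0}
    - {"dx":0,"dy":0,"dz":0,"rx":0,"ry":0,"rz":0}
  squeeze: 20

```text
clock: 8.53
tcp_pos: [523.2, 180.5, 54.7]
tcp_rot: [-179.6, -55.8, -164.6]
contact_force: [1.0, 0.5, 9.4]
opening: 63.4
finger_force: 59.5
```

Emit:
carry_out:
  rows:
    - {"dx":0,"dy":0,"dz":0,"rx":0,"ry":0,"rz":0}
    - {"dx":0,"dy":0,"dz":0,"rx":0,"ry":0,"rz":0}
    - {"dx":0,"dy":0,"dz":0,"rx":0,"ry":0,"rz":0}
    - {"dx":0,"dy":0,"dz":0,"rx":0,"ry":0,"rz":0}
    - {"dx":0,"dy":0,"dz":0,"rx":0,"ry":0,"rz":0}
  grip: 1

```text
clock: 8.95
tcp_pos: [522.9, 179.8, 51.8]
tcp_rot: [-179.4, -55.8, -164.8]
contact_force: [0.9, -0.2, 0.5]
opening: 85.3
finger_force: 0.0
```

Emit:
carry_out:
  rows:
    - {"dx":0,"dy":0,"dz":0,"rx":0,"ry":0,"rz":0}
    - {"dx":0,"dy":0,"dz":0,"rx":0,"ry":0,"rz":0}
    - {"dx":0,"dy":0,"dz":0,"rx":0,"ry":0,"rz":0}
    - {"dx":0,"dy":0,"dz":0,"rx":0,"ry":0,"rz":0}
    - {"dx":0,"dy":0,"dz":0,"rx":0,"ry":0,"rz":0}

```text
clock: 9.37
tcp_pos: [522.9, 180.1, 52.2]
tcp_rot: [-179.4, -55.7, -164.7]
contact_force: [0.8, -0.5, -0.6]
opening: 85.7
finger_force: 0.0
```

```bash
python3 - <<'E'
from h import *
s=r.get_state();print(s['clock'],s['q'].round(1),s['tcp_pos'],s['tcp_rot'],s['opening'],s['finger_force'],s['contact_force'])
im,d,p=cam('side');save('s2.png',im[130:370,200:520].repeat(2,0).repeat(2,1))
E
```

```text
9.3667 [-13.6  63.4 -12.5  69.2   3.6 103.8  79.4] [522.94133784 180.07876987  52.15385573] [-179.41926309  -55.74386126 -164.73701997] 85.65749398488617 0.0 [ 0.83860528 -0.45772956 -0.63688987]
```

View pics/s2.png

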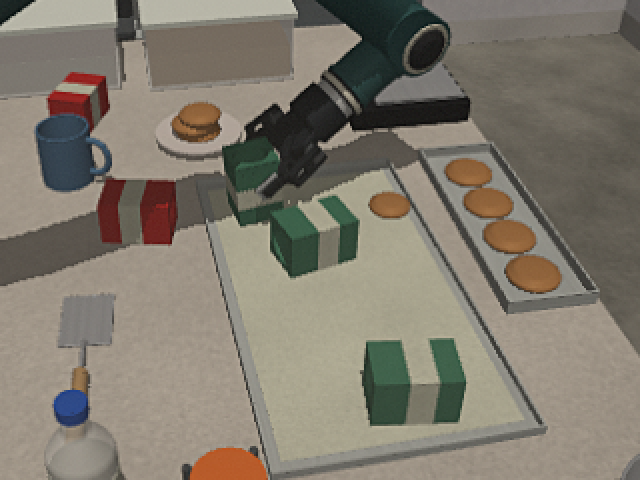

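Emit:
carry_out:
  rows:
    - {"dx":1.65,"dy":0,"dz":-1.1,"rx":0,"ry":-2,"rz":0}
    - {"dx":1.7,"dy":0,"dz":-1.2,"rx":0,"ry":-3,"rz":0}
    - {"dx":1.6,"dy":0,"dz":-1.3,"rx":0,"ry":-3,"rz":0}
    - {"dx":1.6,"dy":0,"dz":-1.3,"rx":0,"ry":-3,"rz":0}
    - {"dx":1.5,"dy":0,"dz":-1.4,"rx":0,"ry":-3,"rz":0}

```text
clock: 9.83
tcp_pos: [520.2, 180.1, 155.6]
tcp_rot: [-179.6, -41.6, -164.5]
contact_force: [0.5, 0.6, -0.4]
opening: 85.3
finger_force: 0.0
```

Emit:
carry_out:
  rows:
    - {"dx":1.4,"dy":0,"dz":-1.4,"rx":0,"ry":-7,"rz":0}
    - {"dx":0.6,"dy":0,"dz":-0.7,"rx":0,"ry":-7,"rz":0}
    - {"dx":0,"dy":0,"dz":0,"rx":0,"ry":-7,"rz":0}
    - {"dx":0,"dy":0,"dz":0,"rx":0,"ry":-7,"rz":0}
    - {"dx":0,"dy":0,"dz":0,"rx":0,"ry":-7,"rz":0}

```text
clock: 10.25
tcp_pos: [518.9, 180.0, 185.1]
tcp_rot: [-179.7, -6.3, -164.3]
contact_force: [1.4, -0.1, 0.2]
opening: 85.4
finger_force: 0.0
```

```bash
python3 - <<'E'
from h import *
s=r.get_state();print(s['clock'],s['q'].round(1),s['tcp_pos'],s['tcp_rot'],s['opening'],s['finger_force'],s['contact_force'])
im,d,p=cam('top')
u,Q=cloud(p,d,np.ones(d.shape,bool));q=(Q[:,0]>490)&(Q[:,0]<740)&(Q[:,1]>-270)&(Q[:,1]<-130)&(Q[:,2]>50)&(Q[:,2]<75)
print(cv2.minAreaRect(plane(p,u[q],67)[:,:2].astype(np.float32)))
q=(Q[:,0]>490)&(Q[:,0]<740)&(Q[:,1]>20)&(Q[:,1]<125)&(Q[:,2]>50)&(Q[:,2]<75)
print(cv2.minAreaRect(plane(p,u[q],67)[:,:2].astype(np.float32)))
plan([581.5,66.3,150],195.3,-14)
E
```

```text
10.25 [ -9.3  24.8 -16.7 103.1   7.2  59.5  76.8] [518.86552777 180.00619741 185.07400141] [-179.69708399   -6.2579784  -164.28684709] 85.38918049626047 0.0 [ 1.42539898 -0.08002438  0.17150188]
((656.155517578125, -195.54043579101562), (66.72193908691406, 99.21597290039062), 82.27903747558594)
((606.15234375, 73.05013275146484), (97.00132751464844, 64.657958984375), 15.055171012878418)
rotvec [ -0.3 -20.2   0.6] rows 3 | shift before rot [ -3.78 -12.64   3.17] after rot [ -2.59 -12.63   4.23] rows 3.3
```

Emit:
carry_out:
  rows:
    - {"dx":-0.76,"dy":-2.53,"dz":0.63,"rx":0,"ry":0,"rz":0}
    - {"dx":-0.76,"dy":-2.53,"dz":0.63,"rx":0,"ry":0,"rz":0}
    - {"dx":-0.76,"dy":-2.53,"dz":0.63,"rx":0,"ry":0,"rz":0}
    - {"dx":-0.76,"dy":-2.53,"dz":0.63,"rx":0,"ry":0,"rz":0}
    - {"dx":-0.76,"dy":-2.53,"dz":0.63,"rx":0,"ry":0,"rz":0}

```text
clock: 10.72
tcp_pos: [585.7, 65.9, 148.4]
tcp_rot: [-179.7, -6.8, -164.3]
contact_force: [0.4, -0.3, -0.2]
opening: 85.7
finger_force: 0.0
```

Emit:
carry_out:
  rows:
    - {"dx":0,"dy":0,"dz":0,"rx":-0.1,"ry":-5,"rz":0.2}
    - {"dx":0,"dy":0,"dz":0,"rx":-0.1,"ry":-5,"rz":0.2}
    - {"dx":0,"dy":0,"dz":0,"rx":-0.1,"ry":-5,"rz":0.2}
    - {"dx":0,"dy":0,"dz":0,"rx":0,"ry":-5,"rz":0}
    - {"dx":0,"dy":0,"dz":0,"rx":0,"ry":0,"rz":0}

```text
clock: 11.13
tcp_pos: [581.6, 65.6, 147.4]
tcp_rot: [-180.0, 13.1, -164.9]
contact_force: [-2.3, -0.8, -0.8]
opening: 85.4
finger_force: 0.0
```

```bash
python3 - <<'E'
from h import *
s=r.get_state();print(s['clock'],s['q'].round(1),s['tcp_pos'],s['tcp_rot'])
plan([604.9,72.7,20],195.3,-14)
E
```

```text
11.1333 [  3.5  22.  -15.  114.2   8.4  31.6  88.6] [581.59128246  65.5769384  147.40183822] [-179.97559663   13.07265022 -164.89355097]
rotvec [-0.1 -0.9 -0.2] rows 1 | shift before rot [ 0.51  0.09 12.96] after rot [ 0.72  0.07 12.95] rows 3.2
```

Emit:
carry_out:
  rows:
    - {"dx":0.1,"dy":0,"dz":2.9,"rx":0,"ry":-0.9,"rz":0}
    - {"dx":0.2,"dy":0.05,"dz":2.9,"rx":0,"ry":0,"rz":0}
    - {"dx":0.2,"dy":0.05,"dz":2.9,"rx":0,"ry":0,"rz":0}
    - {"dx":0.2,"dy":0,"dz":2.9,"rx":0,"ry":0,"rz":0}
    - {"dx":0,"dy":0,"dz":1.35,"rx":0,"ry":0,"rz":0}

```text
clock: 11.55
tcp_pos: [607.9, 74.3, 17.4]
tcp_rot: [-180.0, 13.8, -164.8]
contact_force: [0.4, -0.2, -0.4]
opening: 85.6
finger_force: 0.0
```

Emit:
carry_out:
  rows:
    - {"dx":0,"dy":0,"dz":0,"rx":0,"ry":0,"rz":0}
    - {"dx":0,"dy":0,"dz":0,"rx":0,"ry":0,"rz":0}
    - {"dx":0,"dy":0,"dz":0,"rx":0,"ry":0,"rz":0}
    - {"dx":0,"dy":0,"dz":0,"rx":0,"ry":0,"rz":0}
    - {"dx":0,"dy":0,"dz":0,"rx":0,"ry":0,"rz":0}
  grip: 0
  squeeze: 50

```text
clock: 11.97
tcp_pos: [609.4, 74.1, 22.4]
tcp_rot: [-180.0, 14.2, -164.9]
contact_force: [-0.4, 0.0, -0.4]
opening: 63.5
finger_force: 56.3
```

Emit:
carry_out:
  rows:
    - {"dx":0,"dy":0,"dz":0,"rx":0,"ry":0,"rz":0}
    - {"dx":0,"dy":0,"dz":0,"rx":0,"ry":0,"rz":0}
    - {"dx":-0.3,"dy":0,"dz":-1.2,"rx":0,"ry":0,"rz":0}
    - {"dx":-0.7,"dy":0,"dz":-2.5,"rx":0,"ry":0,"rz":0}
    - {"dx":-0.7,"dy":0,"dz":-2.5,"rx":0,"ry":0,"rz":0}

```text
clock: 12.38
tcp_pos: [609.1, 74.4, 85.9]
tcp_rot: [-180.0, 14.0, -164.8]
contact_force: [-0.1, 0.5, -0.6]
opening: 63.2
finger_force: 56.3
```

```bash
python3 - <<'E'
from h import *
s=r.get_state();print(s['clock'],s['q'].round(1),s['tcp_pos'],s['tcp_rot'],s['opening'],s['finger_force'])
E
```

```text
12.3833 [  0.7  29.4 -12.6 113.1  11.5  24.6  85.7] [609.06475889  74.44737622  85.93879395] [-179.99778743   14.0213146  -164.83537071] 63.22116104287269 56.25908251851797
```

Emit:
carry_out:
  rows:
    - {"dx":-0.5,"dy":0,"dz":-2.0,"rx":0,"ry":0,"rz":0}
    - {"dx":-0.3,"dy":0,"dz":-1.2,"rx":0,"ry":6,"rz":0}
    - {"dx":0,"dy":0,"dz":0,"rx":0,"ry":6,"rz":0}
    - {"dx":0,"dy":0,"dz":0,"rx":0,"ry":6,"rz":0}
    - {"dx":0,"dy":0,"dz":0,"rx":0,"ry":6,"rz":0}

```text
clock: 12.8
tcp_pos: [610.8, 74.4, 121.4]
tcp_rot: [-180.0, -9.9, -164.9]
contact_force: [0.4, -0.4, -2.1]
opening: 63.2
finger_force: 56.5
```

Emit:
carry_out:
  rows:
    - {"dx":1.6,"dy":0,"dz":0.3,"rx":0,"ry":6,"rz":0}
    - {"dx":1.6,"dy":0,"dz":0.4,"rx":0,"ry":6,"rz":0}
    - {"dx":1.5,"dy":0,"dz":0.6,"rx":0,"ry":6,"rz":0}
    - {"dx":1.4,"dy":0,"dz":0.7,"rx":0,"ry":6,"rz":0}
    - {"dx":1.0,"dy":0,"dz":0.6,"rx":0,"ry":6,"rz":0}

```text
clock: 13.22
tcp_pos: [536.3, 54.5, 121.3]
tcp_rot: [180.0, -40.0, -164.9]
contact_force: [0.3, -0.5, -1.6]
opening: 63.4
finger_force: 56.5
```

Emit:
carry_out:
  rows:
    - {"dx":-0.6,"dy":0,"dz":1.2,"rx":0,"ry":3,"rz":0}
    - {"dx":-0.6,"dy":0,"dz":1.2,"rx":0,"ry":3,"rz":0}
    - {"dx":0,"dy":0,"dz":0,"rx":0,"ry":3,"rz":0}
    - {"dx":0,"dy":0,"dz":0,"rx":0,"ry":3,"rz":0}
    - {"dx":0,"dy":0,"dz":0,"rx":0,"ry":3,"rz":0}

```text
clock: 13.63
tcp_pos: [530.2, 52.9, 94.3]
tcp_rot: [179.9, -54.9, -164.8]
contact_force: [0.3, -0.9, -1.1]
opening: 63.4
finger_force: 56.5
```

```bash
cat >> h.py <<'E'
def standing(tilt0,a,b):
    """a,b: TCP minus canister centre when gripped, along u and up; prints lowest edge height now"""
    s=r.get_state();M=rot(s['tcp_rot']);tz=M[:,2];tilt=np.degrees(np.arctan2(-(tz@[np.cos(np.radians(15.3)),np.sin(np.radians(15.3)),0])if 0 else np.dot(tz[:2],M[:2,0]/np.linalg.norm(M[:2,0])),-tz[2]))
    th=np.radians(tilt-tilt0);du=a*np.cos(th)+b*np.sin(th);dup=-a*np.sin(th)+b*np.cos(th)
    cz=s['tcp_pos'][2]-dup;l=np.pi/2-th;low=cz-48*np.cos(l)-32*np.sin(abs(l))
    print(s['clock'],s['q'].round(1),s['tcp_pos'].round(1),'tilt',tilt.round(1),'turned',np.degrees(th).round(1),'low edge z',low.round(1),'open',s['opening'].round(1),s['finger_force'])
    print('down by (low-3): dx,dz cm',((low-3)/10*np.array([-np.sin(np.radians(tilt)),np.cos(np.radians(tilt))])).round(2))
E
python3 -c "
from h import *
standing(-14,3.3,-12.6)"
```

```text
Traceback (most recent call last):
  File "h.py", line 55, in standing
    print(s['clock'],s['q'].round(1),s['tcp_pos'].round(1),'tilt',tilt.round(1),'turned',np.degrees(th).round(1),'low edge z',low.round(1),'open',s['opening'].round(1),s['finger_force'])
                                                                                                                                                  ^^^^^^^^^^^^^^^^^^
AttributeError: 'float' object has no attribute 'round'
```

```bash
python3 - <<'E'
t=open('h.py').read();t=t[:t.index('def standing')]
t+='''def standing(tilt0,a,b):
    """a,b: TCP minus canister centre when gripped, along u and up; prints lowest edge height now"""
    s=r.get_state();M=rot(s['tcp_rot']);tz=M[:,2]
    tilt=np.degrees(np.arctan2(tz[:2]@M[:2,0]/np.linalg.norm(M[:2,0]),-tz[2]))
    th=np.radians(tilt-tilt0);dup=-a*np.sin(th)+b*np.cos(th);l=np.pi/2-th
    low=s['tcp_pos'][2]-dup-48*np.cos(l)-32*np.sin(abs(l));t=np.radians(tilt)
    print(s['clock'],s['q'].round(1),s['tcp_pos'].round(1),np.round([tilt,np.degrees(th),low,s['opening']],1))
    print('down by (low-3): dx,dz cm',((low-3)/10*np.array([-np.sin(t),np.cos(t)])).round(2))
'''
open('h.py','w').write(t)
E
python3 -c "
from h import *
standing(-14,3.3,-12.6)"
```

```text
13.6333 [ -6.2  57.3  -8.6  74.9   7.8 103.4  88.3] [530.2  52.9  94.3] [54.9 68.9 45.6 63.4]
down by (low-3): dx,dz cm [-3.48  2.45]
```

Emit:
carry_out:
  rows:
    - {"dx":0,"dy":0,"dz":0,"rx":0,"ry":2.5,"rz":0}
    - {"dx":0,"dy":0,"dz":0,"rx":0,"ry":2.5,"rz":0}
    - {"dx":0,"dy":0,"dz":0,"rx":0,"ry":0,"rz":0}
    - {"dx":0,"dy":0,"dz":0,"rx":0,"ry":0,"rz":0}
    - {"dx":0,"dy":0,"dz":0,"rx":0,"ry":0,"rz":0}

```text
clock: 14.05
tcp_pos: [524.3, 52.7, 89.4]
tcp_rot: [179.7, -58.9, -164.4]
contact_force: [0.8, -0.0, -1.8]
opening: 63.5
finger_force: 56.5
```

```bash
python3 -c "
from h import *
standing(-14,3.3,-12.6)"
```

```text
14.05 [-14.2  59.1   4.9  74.2   0.9 105.5  95.9] [524.3  52.7  89.4] [58.9 72.9 41.  63.5]
down by (low-3): dx,dz cm [-3.25  1.96]
```

Emit:
carry_out:
  rows:
    - {"dx":-0.9,"dy":0,"dz":0.54,"rx":0,"ry":0,"rz":0}
    - {"dx":-0.9,"dy":0,"dz":0.54,"rx":0,"ry":0,"rz":0}
    - {"dx":-0.9,"dy":0,"dz":0.54,"rx":0,"ry":0,"rz":0}
    - {"dx":-0.5,"dy":0,"dz":0.3,"rx":0,"ry":0,"rz":0}
    - {"dx":0,"dy":0,"dz":0,"rx":0,"ry":0,"rz":0}

```text
clock: 14.47
tcp_pos: [524.1, 51.2, 53.0]
tcp_rot: [179.8, -59.2, -164.7]
contact_force: [0.2, 0.9, 10.7]
opening: 63.2
finger_force: 57.3
```

Emit:
carry_out:
  rows:
    - {"dx":-0.15,"dy":0,"dz":0.1,"rx":0,"ry":0,"rz":0}
    - {"dx":0,"dy":0,"dz":0,"rx":0,"ry":0,"rz":0}
    - {"dx":0,"dy":0,"dz":0,"rx":0,"ry":0,"rz":0}
    - {"dx":0,"dy":0,"dz":0,"rx":0,"ry":0,"rz":0}
    - {"dx":0,"dy":0,"dz":0,"rx":0,"ry":0,"rz":0}

```text
clock: 14.88
tcp_pos: [524.1, 51.3, 52.9]
tcp_rot: [179.8, -59.3, -164.7]
contact_force: [2.4, 1.1, 15.4]
opening: 63.3
finger_force: 57.9
```

```bash
python3 -c "
from h import *
standing(-14,3.3,-12.6)"
```

```text
14.8833 [-14.1  62.2   5.   73.4   0.6 103.6  95.8] [524.1  51.3  52.9] [59.3 73.3  4.5 63.3]
down by (low-3): dx,dz cm [-0.13  0.08]
```

Emit:
carry_out:
  rows:
    - {"dx":0,"dy":0,"dz":0,"rx":0,"ry":0,"rz":0}
    - {"dx":0,"dy":0,"dz":0,"rx":0,"ry":0,"rz":0}
    - {"dx":0,"dy":0,"dz":0,"rx":0,"ry":0,"rz":0}
    - {"dx":0,"dy":0,"dz":0,"rx":0,"ry":0,"rz":0}
    - {"dx":0,"dy":0,"dz":0,"rx":0,"ry":0,"rz":0}
  grip: 1

```text
clock: 15.3
tcp_pos: [523.8, 51.1, 49.0]
tcp_rot: [179.9, -59.1, -164.7]
contact_force: [1.4, -0.3, 0.5]
opening: 85.4
finger_force: 0.0
```

Emit:
carry_out:
  rows:
    - {"dx":0,"dy":0,"dz":0,"rx":0,"ry":0,"rz":0}
    - {"dx":0,"dy":0,"dz":0,"rx":0,"ry":0,"rz":0}
    - {"dx":0,"dy":0,"dz":0,"rx":0,"ry":0,"rz":0}
    - {"dx":0,"dy":0,"dz":0,"rx":0,"ry":0,"rz":0}
    - {"dx":0,"dy":0,"dz":0,"rx":0,"ry":0,"rz":0}

```text
clock: 15.72
tcp_pos: [524.1, 51.4, 49.5]
tcp_rot: [179.9, -59.0, -164.7]
contact_force: [0.9, -1.1, -0.5]
opening: 85.1
finger_force: 0.0
```

Emit:
carry_out:
  rows:
    - {"dx":1.65,"dy":0,"dz":-1.1,"rx":0,"ry":-2,"rz":0}
    - {"dx":1.7,"dy":0,"dz":-1.1,"rx":0,"ry":-3,"rz":0}
    - {"dx":1.6,"dy":0,"dz":-1.2,"rx":0,"ry":-3,"rz":0}
    - {"dx":1.6,"dy":0,"dz":-1.2,"rx":0,"ry":-3,"rz":0}
    - {"dx":1.5,"dy":0,"dz":-1.3,"rx":0,"ry":-3,"rz":0}

```text
clock: 16.13
tcp_pos: [524.1, 51.3, 150.4]
tcp_rot: [179.9, -44.9, -164.7]
contact_force: [0.7, -0.3, 1.9]
opening: 85.1
finger_force: 0.0
```

Emit:
carry_out:
  rows:
    - {"dx":1.4,"dy":0,"dz":-1.4,"rx":0,"ry":-7,"rz":0}
    - {"dx":0.6,"dy":0,"dz":-0.7,"rx":0,"ry":-7,"rz":0}
    - {"dx":0,"dy":0,"dz":0,"rx":0,"ry":-7,"rz":0}
    - {"dx":0,"dy":0,"dz":0,"rx":0,"ry":-7,"rz":0}
    - {"dx":0,"dy":0,"dz":0,"rx":0,"ry":-7,"rz":0}

```text
clock: 16.55
tcp_pos: [524.5, 51.4, 179.9]
tcp_rot: [180.0, -9.5, -164.8]
contact_force: [0.7, 0.1, -0.2]
opening: 85.2
finger_force: 0.0
```

```bash
python3 - <<'E'
from h import *
s=r.get_state();print(s['clock'],s['q'].round(1),s['tcp_pos'],s['tcp_rot'],s['opening'],s['finger_force'],s['contact_force'])
plan([615,-190,148],172.5,-18)
im,d,p=cam('side');save('s3.png',im[130:370,200:520].repeat(2,0).repeat(2,1))
E
```

```text
16.55 [-12.3  23.5   3.3 105.2  -0.4  60.8  96.2] [524.5441865   51.3848161  179.91611393] [ 179.97727916   -9.52345146 -164.75959772] 85.21029386451862 0.0 [ 0.74424237  0.08267386 -0.18488283]
rotvec [  1.7 -27.2  22.9] rows 4 | shift before rot [ -2.88 -25.67   2.74] after rot [-10.54 -22.75   6.78] rows 6.3
```

View pics/s3.png

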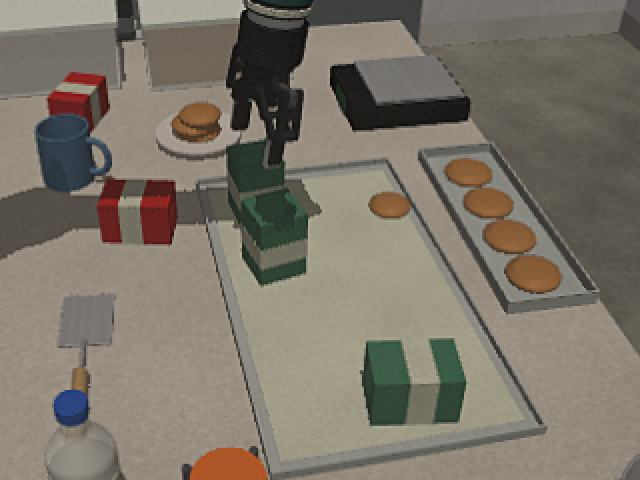

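Emit:
carry_out:
  rows:
    - {"dx":-0.4,"dy":-3.6,"dz":0.3,"rx":0,"ry":0,"rz":0}
    - {"dx":-0.4,"dy":-3.6,"dz":0.3,"rx":0,"ry":0,"rz":0}
    - {"dx":-0.4,"dy":-3.6,"dz":0.3,"rx":0,"ry":0,"rz":0}
    - {"dx":-0.4,"dy":-3.6,"dz":0.3,"rx":0,"ry":0,"rz":0}
    - {"dx":-0.4,"dy":-3.6,"dz":0.3,"rx":0,"ry":0,"rz":0}

```text
clock: 17.02
tcp_pos: [587.8, -119.4, 160.2]
tcp_rot: [179.9, -10.0, -164.7]
contact_force: [0.8, 0.3, -0.0]
opening: 85.5
finger_force: 0.0
```

Emit:
carry_out:
  rows:
    - {"dx":-0.4,"dy":-3.8,"dz":0.6,"rx":0,"ry":0,"rz":0}
    - {"dx":-0.5,"dy":-3.8,"dz":0.6,"rx":0,"ry":0,"rz":0}
    - {"dx":0,"dy":0,"dz":0,"rx":0.4,"ry":-5.4,"rz":4.6}
    - {"dx":0,"dy":0,"dz":0,"rx":0.4,"ry":-5.4,"rz":4.6}
    - {"dx":0,"dy":0,"dz":0,"rx":0.3,"ry":-5.4,"rz":4.6}

```text
clock: 17.43
tcp_pos: [614.0, -191.0, 145.4]
tcp_rot: [-178.5, 6.6, -178.6]
contact_force: [0.7, 0.1, 0.5]
opening: 85.2
finger_force: 0.0
```

Emit:
carry_out:
  rows:
    - {"dx":0,"dy":0,"dz":0,"rx":0.3,"ry":-5.4,"rz":4.6}
    - {"dx":0,"dy":0,"dz":0,"rx":0.3,"ry":-5.4,"rz":4.6}
    - {"dx":0,"dy":0,"dz":0,"rx":0,"ry":0,"rz":0}
    - {"dx":0,"dy":0,"dz":0,"rx":0,"ry":0,"rz":0}
    - {"dx":0,"dy":0,"dz":0,"rx":0,"ry":0,"rz":0}

```text
clock: 17.85
tcp_pos: [615.3, -189.4, 147.3]
tcp_rot: [-179.8, 17.4, 172.6]
contact_force: [-0.1, 0.1, 0.1]
opening: 85.4
finger_force: 0.0
```

```bash
cat >> h.py <<'E'
def lie(xr,yr):
    im,d,p=cam('top');u,Q=cloud(p,d,np.ones(d.shape,bool))
    q=(Q[:,0]>xr[0])&(Q[:,0]<xr[1])&(Q[:,1]>yr[0])&(Q[:,1]<yr[1])&(Q[:,2]>50)&(Q[:,2]<75)
    print(cv2.minAreaRect(plane(p,u[q],67)[:,:2].astype(np.float32)))
E
python3 - <<'E'
from h import *
s=r.get_state();print(s['clock'],s['q'].round(1),s['tcp_pos'],s['tcp_rot'])
plan([656.6,-195.5,20],172.5,-18)
lie((490,740),(-270,-130))
E
```

```text
17.85 [  8.9  24.4   7.8 110.8 -11.6  28.1 107.5] [ 615.3144529  -189.44138965  147.31351637] [-179.79055221   17.384822    172.61614965]
rotvec [-0.2 -0.6  0.1] rows 1 | shift before rot [-0.18 -0.02 13.4 ] after rot [-0.03 -0.06 13.4 ] rows 3.3
((660.3431396484375, -196.25701904296875), (66.61978912353516, 90.26152801513672), 82.7662353515625)
```

Emit:
carry_out:
  rows:
    - {"dx":0,"dy":0,"dz":3,"rx":0,"ry":-0.6,"rz":0}
    - {"dx":0,"dy":0,"dz":3,"rx":0,"ry":0,"rz":0}
    - {"dx":0,"dy":0,"dz":3,"rx":0,"ry":0,"rz":0}
    - {"dx":0,"dy":0,"dz":3,"rx":0,"ry":0,"rz":0}
    - {"dx":0,"dy":0,"dz":1.4,"rx":0,"ry":0,"rz":0}

```text
clock: 18.32
tcp_pos: [655.3, -194.5, 15.1]
tcp_rot: [-179.9, 17.8, 172.6]
contact_force: [-0.8, 0.3, 0.1]
opening: 85.6
finger_force: 0.0
```

Emit:
carry_out:
  rows:
    - {"dx":0,"dy":0,"dz":0,"rx":0,"ry":0,"rz":0}
    - {"dx":0,"dy":0,"dz":0,"rx":0,"ry":0,"rz":0}
    - {"dx":0,"dy":0,"dz":0,"rx":0,"ry":0,"rz":0}
    - {"dx":0,"dy":0,"dz":0,"rx":0,"ry":0,"rz":0}
    - {"dx":0,"dy":0,"dz":0,"rx":0,"ry":0,"rz":0}
  grip: 0
  squeeze: 50

```text
clock: 18.73
tcp_pos: [655.4, -195.4, 20.5]
tcp_rot: [-179.8, 18.1, 172.5]
contact_force: [-0.7, 0.6, -2.2]
opening: 63.8
finger_force: 46.1
```

Emit:
carry_out:
  rows:
    - {"dx":0,"dy":0,"dz":0,"rx":0,"ry":0,"rz":0}
    - {"dx":0,"dy":0,"dz":0,"rx":0,"ry":0,"rz":0}
    - {"dx":-0.4,"dy":0,"dz":-1.2,"rx":0,"ry":0,"rz":0}
    - {"dx":-0.8,"dy":0,"dz":-2.4,"rx":0,"ry":0,"rz":0}
    - {"dx":-0.8,"dy":0,"dz":-2.4,"rx":0,"ry":0,"rz":0}

```text
clock: 19.15
tcp_pos: [654.5, -195.1, 82.9]
tcp_rot: [-179.8, 17.9, 172.5]
contact_force: [0.2, -0.3, -0.5]
opening: 63.2
finger_force: 46.1
```

```bash
python3 - <<'E'
from h import *
s=r.get_state();print(s['clock'],s['q'].round(1),s['tcp_pos'],s['tcp_rot'],s['opening'],s['finger_force'])
E
```

```text
19.15 [ 10.1  32.9   6.1 107.4 -13.9  22.6 109.1] [ 654.46576663 -195.09827834   82.87383543] [-179.83581284   17.88656576  172.45988354] 63.22367332585839 46.08364749015891
```

Emit:
carry_out:
  rows:
    - {"dx":-0.6,"dy":0,"dz":-2.0,"rx":0,"ry":0,"rz":0}
    - {"dx":-0.3,"dy":0,"dz":-1.2,"rx":0,"ry":6,"rz":0}
    - {"dx":0,"dy":0,"dz":0,"rx":0,"ry":6,"rz":0}
    - {"dx":1.5,"dy":0,"dz":0,"rx":0,"ry":6,"rz":0}
    - {"dx":1.5,"dy":0,"dz":0,"rx":0,"ry":6,"rz":0}

```text
clock: 19.57
tcp_pos: [625.2, -190.8, 116.8]
tcp_rot: [-179.8, -6.1, 172.4]
contact_force: [0.1, 0.1, -2.0]
opening: 63.2
finger_force: 46.1
```

Emit:
carry_out:
  rows:
    - {"dx":1.6,"dy":0,"dz":0.3,"rx":0,"ry":6,"rz":0}
    - {"dx":1.6,"dy":0,"dz":0.4,"rx":0,"ry":6,"rz":0}
    - {"dx":1.5,"dy":0,"dz":0.6,"rx":0,"ry":6,"rz":0}
    - {"dx":1.4,"dy":0,"dz":0.7,"rx":0,"ry":6,"rz":0}
    - {"dx":1.3,"dy":0,"dz":0.8,"rx":0,"ry":6,"rz":0}

```text
clock: 19.98
tcp_pos: [545.7, -180.5, 111.6]
tcp_rot: [-179.7, -36.1, 172.3]
contact_force: [0.3, -0.7, -0.9]
opening: 63.3
finger_force: 46.1
```

Emit:
carry_out:
  rows:
    - {"dx":-0.1,"dy":0,"dz":1.7,"rx":0,"ry":3,"rz":0}
    - {"dx":-0.1,"dy":0,"dz":1.7,"rx":0,"ry":3,"rz":0}
    - {"dx":0,"dy":0,"dz":0,"rx":0,"ry":4,"rz":0}
    - {"dx":0,"dy":0,"dz":0,"rx":0,"ry":4,"rz":0}
    - {"dx":0,"dy":0,"dz":0,"rx":0,"ry":4,"rz":0}

```text
clock: 20.4
tcp_pos: [527.1, -178.0, 82.7]
tcp_rot: [-179.7, -54.0, 172.2]
contact_force: [-0.0, 0.3, -1.0]
opening: 63.7
finger_force: 46.2
```

Emit:
carry_out:
  rows:
    - {"dx":0,"dy":0,"dz":0,"rx":0,"ry":2,"rz":0}
    - {"dx":0,"dy":0,"dz":0,"rx":0,"ry":2,"rz":0}
    - {"dx":0,"dy":0,"dz":0,"rx":0,"ry":0,"rz":0}
    - {"dx":0,"dy":0,"dz":0,"rx":0,"ry":0,"rz":0}
    - {"dx":0,"dy":0,"dz":0,"rx":0,"ry":0,"rz":0}

```text
clock: 20.82
tcp_pos: [521.3, -177.3, 79.6]
tcp_rot: [-179.5, -57.5, 172.1]
contact_force: [0.5, -0.8, -1.1]
opening: 63.4
finger_force: 46.2
```

```bash
python3 -c "
from h import *
standing(-18,-1,-14.5)"
```

```text
20.8167 [  4.3  61.6  15.4  71.1  -3.7 105.5 102.5] [ 521.3 -177.3   79.6] [57.5 75.5 27.7 63.4]
down by (low-3): dx,dz cm [-2.08  1.33]
```

Emit:
carry_out:
  rows:
    - {"dx":-0.7,"dy":0,"dz":0.45,"rx":0,"ry":0,"rz":0}
    - {"dx":-0.7,"dy":0,"dz":0.45,"rx":0,"ry":0,"rz":0}
    - {"dx":-0.6,"dy":0,"dz":0.4,"rx":0,"ry":0,"rz":0}
    - {"dx":-0.1,"dy":0,"dz":0.05,"rx":0,"ry":0,"rz":0}
    - {"dx":0,"dy":0,"dz":0,"rx":0,"ry":0,"rz":0}

```text
clock: 21.23
tcp_pos: [521.2, -177.6, 56.8]
tcp_rot: [-179.6, -57.7, 172.1]
contact_force: [2.0, -0.0, 13.9]
opening: 63.7
finger_force: 45.3
```

Emit:
carry_out:
  rows:
    - {"dx":0,"dy":0,"dz":0,"rx":0,"ry":0,"rz":0}
    - {"dx":0,"dy":0,"dz":0,"rx":0,"ry":0,"rz":0}
    - {"dx":0,"dy":0,"dz":0,"rx":0,"ry":0,"rz":0}
    - {"dx":0,"dy":0,"dz":0,"rx":0,"ry":0,"rz":0}
    - {"dx":0,"dy":0,"dz":0,"rx":0,"ry":0,"rz":0}

```text
clock: 21.65
tcp_pos: [521.2, -177.6, 56.9]
tcp_rot: [-179.6, -57.7, 172.1]
contact_force: [2.6, -0.2, 12.7]
opening: 63.2
finger_force: 45.3
```

Contact made; release, rise clear, then look.

Emit:
carry_out:
  rows:
    - {"dx":0,"dy":0,"dz":0,"rx":0,"ry":0,"rz":0}
    - {"dx":0,"dy":0,"dz":0,"rx":0,"ry":0,"rz":0}
    - {"dx":0,"dy":0,"dz":0,"rx":0,"ry":0,"rz":0}
    - {"dx":0,"dy":0,"dz":0,"rx":0,"ry":0,"rz":0}
    - {"dx":0,"dy":0,"dz":0,"rx":0,"ry":0,"rz":0}
  grip: 1

```text
clock: 22.07
tcp_pos: [520.7, -177.5, 53.2]
tcp_rot: [-179.6, -57.6, 172.1]
contact_force: [0.8, -0.8, 0.2]
opening: 85.4
finger_force: 0.0
```

Emit:
carry_out:
  rows:
    - {"dx":0,"dy":0,"dz":0,"rx":0,"ry":0,"rz":0}
    - {"dx":0,"dy":0,"dz":0,"rx":0,"ry":0,"rz":0}
    - {"dx":0,"dy":0,"dz":0,"rx":0,"ry":0,"rz":0}
    - {"dx":0,"dy":0,"dz":0,"rx":0,"ry":0,"rz":0}
    - {"dx":0,"dy":0,"dz":0,"rx":0,"ry":0,"rz":0}

```text
clock: 22.48
tcp_pos: [521.0, -177.4, 53.7]
tcp_rot: [-179.6, -57.6, 172.2]
contact_force: [0.1, 0.2, -0.3]
opening: 85.1
finger_force: 0.0
```

Emit:
carry_out:
  rows:
    - {"dx":1.65,"dy":0,"dz":-1.1,"rx":0,"ry":-2,"rz":0}
    - {"dx":1.7,"dy":0,"dz":-1.1,"rx":0,"ry":-3,"rz":0}
    - {"dx":1.6,"dy":0,"dz":-1.2,"rx":0,"ry":-3,"rz":0}
    - {"dx":1.6,"dy":0,"dz":-1.2,"rx":0,"ry":-3,"rz":0}
    - {"dx":1.5,"dy":0,"dz":-1.3,"rx":0,"ry":-3,"rz":0}

```text
clock: 22.9
tcp_pos: [518.6, -176.6, 154.6]
tcp_rot: [-179.7, -43.4, 172.3]
contact_force: [0.5, -1.0, 0.4]
opening: 85.9
finger_force: 0.0
```

Emit:
carry_out:
  rows:
    - {"dx":1.6,"dy":0,"dz":-1.6,"rx":0,"ry":-7,"rz":0}
    - {"dx":1.6,"dy":0,"dz":-1.9,"rx":0,"ry":-7,"rz":0}
    - {"dx":1.4,"dy":0,"dz":-2.2,"rx":0,"ry":-7,"rz":0}
    - {"dx":1.2,"dy":0,"dz":-2.5,"rx":0,"ry":-7,"rz":0}
    - {"dx":1,"dy":0,"dz":-2.5,"rx":0,"ry":-7,"rz":0}

```text
clock: 23.32
tcp_pos: [511.3, -175.1, 283.8]
tcp_rot: [-179.8, -8.1, 172.5]
contact_force: [0.4, 0.3, 1.6]
opening: 84.9
finger_force: 0.0
```

```bash
python3 - <<'E'
from h import *
s=r.get_state();print(s['clock'],s['q'].round(1),s['tcp_pos'],s['tcp_rot'],s['opening'],s['finger_force'],s['contact_force'])
plan([520,-380,300],180,0)
im,d,p=cam('side');save('s4.png',im[130:370,200:520].repeat(2,0).repeat(2,1))
E
```

```text
23.3167 [  1.3  17.7  16.7  99.3  -3.5  71.7 101.4] [ 511.32327808 -175.12664672  283.76373957] [-179.77775259   -8.10544824  172.48067542] 84.88820020205598 0.0 [0.35152412 0.33104565 1.59605565]
rotvec [ 0.3 -8.1 -7.5] rows 2 | shift before rot [ -3.28 -20.21  -2.03] after rot [ -0.87 -20.49  -1.62] rows 5.0
```

View pics/s4.png

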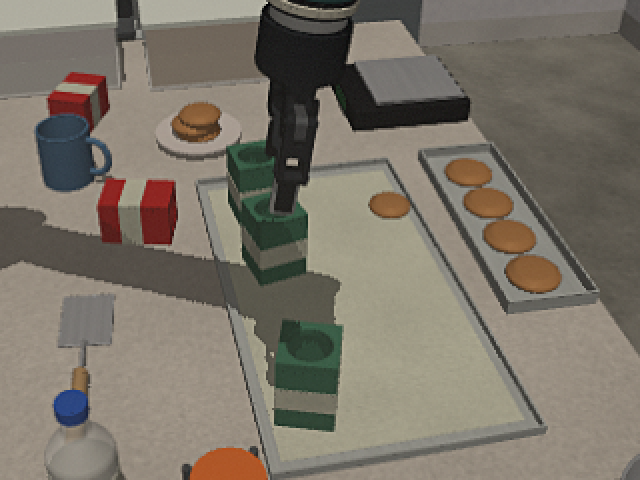

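Emit:
carry_out:
  rows:
    - {"dx":0,"dy":0,"dz":0,"rx":0.15,"ry":-4.05,"rz":-3.75}
    - {"dx":0,"dy":0,"dz":0,"rx":0.15,"ry":-4.05,"rz":-3.75}
    - {"dx":1.35,"dy":-3.5,"dz":-0.27,"rx":0,"ry":0,"rz":0}
    - {"dx":1.35,"dy":-3.5,"dz":-0.27,"rx":0,"ry":0,"rz":0}
    - {"dx":1.35,"dy":-3.5,"dz":-0.27,"rx":0,"ry":0,"rz":0}

```text
clock: 23.78
tcp_pos: [469.7, -280.7, 290.4]
tcp_rot: [179.9, -0.4, -179.9]
contact_force: [0.3, -0.9, 0.2]
opening: 85.4
finger_force: 0.0
```

Emit:
carry_out:
  rows:
    - {"dx":1.35,"dy":-3.5,"dz":-0.27,"rx":0,"ry":0,"rz":0}
    - {"dx":1.35,"dy":-3.5,"dz":-0.27,"rx":0,"ry":0,"rz":0}
    - {"dx":1.35,"dy":-3.5,"dz":-0.27,"rx":0,"ry":0,"rz":0}
    - {"dx":0,"dy":0,"dz":0,"rx":0,"ry":0,"rz":0}
    - {"dx":0,"dy":0,"dz":0,"rx":0,"ry":0,"rz":0}

```text
clock: 24.2
tcp_pos: [428.2, -387.5, 298.1]
tcp_rot: [180.0, -0.5, 179.7]
contact_force: [0.4, 0.1, -0.2]
opening: 85.5
finger_force: 0.0
```

```bash
python3 - <<'E'
from h import *
s=r.get_state();print(s['clock'],s['q'].round(1),s['tcp_pos'],s['tcp_rot'])
im,d,p=cam('wrist');np.savez('w2',im=im,d=d,Rm=p['Rm'],o=p['o'])
h=cv2.cvtColor(im,cv2.COLOR_RGB2HSV);m=(h[...,0]<13)&(h[...,1]>180)&(h[...,2]>100)
uv,P=cloud(p,d,m);k=(P[:,2]>158)&(P[:,2]<178);print(k.sum(),np.median(P[k,2]))
XY=plane(p,uv[k],168)[:,:2];print('lid',cv2.minEnclosingCircle(XY.astype(np.float32)),XY.mean(0))
big=np.clip(im.astype(float)*1.5,0,255).astype(np.uint8);save('w2.png',big)
# mouths: top faces at z 99
im,d,p=cam('top');u,Q=cloud(p,d,np.ones(d.shape,bool))
for a,b in((130,260),(0,120),(-260,-120)):
    q=(Q[:,0]>480)&(Q[:,0]<740)&(Q[:,1]>a)&(Q[:,1]<b)&(Q[:,2]>93)&(Q[:,2]<112)
    print(q.sum(),np.median(Q[q,2]),cv2.minAreaRect(plane(p,u[q],99)[:,:2].astype(np.float32)))
save('t2.png',np.clip(cv2.resize(im[120:260,215:375],None,fx=4,fy=4).astype(float)*1.6,0,255).astype(np.uint8))
E
```

```text
24.2 [ 20.4  16.7  22.7  98.9  -6.6  66.2 134.7] [ 428.23800725 -387.45478729  298.12402114] [179.95382148  -0.50621381 179.68920581]
1221 168.2643408795479
lid ((434.4907531738281, -388.3406066894531), 29.671710968017578) [ 428.66742578 -387.18957846]
395 98.33362667325014 ((546.9627075195312, 185.32272338867188), (64.32793426513672, 64.03435516357422), 7.761333465576172)
399 97.94138628534938 ((550.7125244140625, 59.78989028930664), (64.57039642333984, 63.79459762573242), 14.061586380004883)
397 98.11898639713377 ((545.11865234375, -183.4350128173828), (65.26315307617188, 64.32687377929688), 72.620361328125)
```

View pics/w2.png

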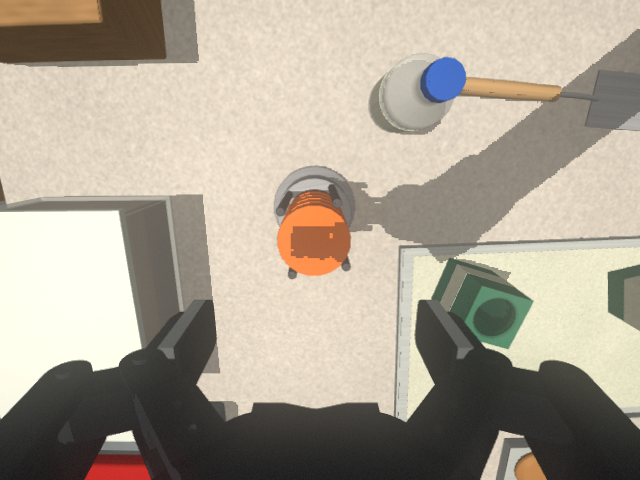

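The wrist view shows the top lid around (314,241), with far rods at about (292,273) and (346,267). The bottle is at (425,90), and canister C stands upright with its mouth at (495,318).

```bash
python3 - <<'E'
from h import *
z=np.load('w2.npz');im,d=z['im'],z['d'];p=viewer.camera_params('wrist');p['Rm'],p['o']=z['Rm'],z['o']
uv,P=cloud(p,d,np.ones(d.shape,bool));k=(abs(P[:,2]-168)<2.5)&(np.hypot(P[:,0]-434,P[:,1]+388)<60)&(uv[:,1]<290)
h=cv2.cvtColor(im,cv2.COLOR_RGB2HSV);o=(h[...,0]<15)&(h[...,1]>150);k&=o[uv[:,1],uv[:,0]]
XY=plane(p,uv[k],168)[:,:2];print(k.sum(),cv2.minEnclosingCircle(XY.astype(np.float32)),XY.mean(0),XY.min(0),XY.max(0))
# rods: dark pixels around the lid
g=im.max(2)<75;m=np.zeros_like(g);m[180:290,265:365]=g[180:290,265:365]
n,l,st,c=cv2.connectedComponentsWithStats(m.astype(np.uint8))
for i in range(1,n):
    if st[i,4]>8:
        v,u=np.nonzero(l==i);Q=plane(p,np.c_[u,v],164)[:,:2];dd=d[v,u];_,W=cloud(p,d,l==i)
        t=W[:,2]>158;print(c[i].round(),st[i],Q.mean(0).round(1),'top pts',t.sum(),W[t].mean(0).round(1) if t.any() else '')
print(plane(p,[(292,273),(346,267)],164))
plan([434.5,-388,220],180,0)
E
```

```text
3985 ((434.25262451171875, -388.62432861328125), 30.6048583984375) [ 433.60428786 -388.69029932] [ 404.31131469 -418.38444882] [ 463.99694808 -359.03543675]
[333. 191.] [321 180  23  23 169] [ 394.  -372.3] top pts 18 [ 400.3 -369.5  162.1]
[286. 201.] [278 191  15  22 138] [ 401.3 -411.3] top pts 21 [ 407.7 -414.4  162.1]
[314. 190.] [310 190   9   1   9] [ 392.8 -388. ] top pts 0 
[345. 262.] [342 258   7   8  27] [ 454.3 -361.4] top pts 19 [ 456.  -361.5  161.5]
[291. 270.] [289 269   7   4  15] [ 462.2 -408.1] top pts 13 [ 463.  -408.   162.4]
[[ 464.5101248  -407.53407849  164.        ]
 [ 459.23151846 -360.79134072  164.        ]]
rotvec [ 0.1 -0.5  0. ] rows 1 | shift before rot [-0.48 -0.39  7.77] after rot [-0.42 -0.37  7.77] rows 1.9
```

Emit:
carry_out:
  rows:
    - {"dx":0,"dy":0,"dz":0,"rx":0.1,"ry":-0.5,"rz":-4.3}
    - {"dx":0,"dy":0,"dz":0,"rx":0,"ry":0,"rz":-4.3}
    - {"dx":-0.3,"dy":-0.1,"dz":3.3,"rx":0,"ry":0,"rz":0}
    - {"dx":-0.3,"dy":-0.1,"dz":3.3,"rx":0,"ry":0,"rz":0}
    - {"dx":0,"dy":0,"dz":3.2,"rx":0,"ry":0,"rz":0}

```text
clock: 24.72
tcp_pos: [438.4, -384.2, 199.3]
tcp_rot: [-180.0, 0.2, -171.2]
contact_force: [0.9, 0.4, 0.1]
opening: 85.1
finger_force: 0.0
```

Emit:
carry_out:
  rows:
    - {"dx":0,"dy":0,"dz":0,"rx":0,"ry":0,"rz":0}
    - {"dx":0,"dy":0,"dz":0,"rx":0,"ry":0,"rz":0}
    - {"dx":0,"dy":0,"dz":0,"rx":0,"ry":0,"rz":0}
    - {"dx":0,"dy":0,"dz":0,"rx":0,"ry":0,"rz":0}
    - {"dx":0,"dy":0,"dz":0,"rx":0,"ry":0,"rz":0}

```text
clock: 25.13
tcp_pos: [437.5, -386.9, 202.3]
tcp_rot: [-179.8, 0.2, -171.4]
contact_force: [-0.2, 0.2, 0.3]
opening: 85.2
finger_force: 0.0
```

```bash
python3 - <<'E'
from h import *
plan([434,-388.5,146],188.3,0)
print(r.get_state()['q'].round(1))
E
```

```text
rotvec [-0.2  0.2  0.3] rows 1 | shift before rot [ 0.39 -0.09  5.63] after rot [ 0.36 -0.11  5.63] rows 1.4
[ 22.6  22.5  19.9 104.2  -9.3  54.6 145.1]
```

Emit:
carry_out:
  rows:
    - {"dx":0.2,"dy":-0.05,"dz":1.5,"rx":-0.2,"ry":0.2,"rz":0.3}
    - {"dx":0.15,"dy":-0.05,"dz":1.5,"rx":0,"ry":0,"rz":0}
    - {"dx":0,"dy":0,"dz":1.5,"rx":0,"ry":0,"rz":0}
    - {"dx":0,"dy":0,"dz":1.1,"rx":0,"ry":0,"rz":0}
    - {"dx":0,"dy":0,"dz":0,"rx":0,"ry":0,"rz":0}

```text
clock: 25.55
tcp_pos: [431.8, -386.7, 141.8]
tcp_rot: [179.7, -0.3, -171.7]
contact_force: [-1.2, 1.1, -0.5]
opening: 85.4
finger_force: 0.0
```

Emit:
carry_out:
  rows:
    - {"dx":0,"dy":0,"dz":0,"rx":0,"ry":0,"rz":0}
    - {"dx":0,"dy":0,"dz":0,"rx":0,"ry":0,"rz":0}
    - {"dx":0,"dy":0,"dz":0,"rx":0,"ry":0,"rz":0}
    - {"dx":0,"dy":0,"dz":0,"rx":0,"ry":0,"rz":0}
    - {"dx":0,"dy":0,"dz":0,"rx":0,"ry":0,"rz":0}

```text
clock: 25.97
tcp_pos: [433.3, -387.9, 144.8]
tcp_rot: [179.9, -0.1, -171.7]
contact_force: [0.5, 0.2, 0.4]
opening: 85.1
finger_force: 0.0
```

Emit:
carry_out:
  rows:
    - {"dx":0,"dy":0,"dz":0,"rx":0,"ry":0,"rz":0}
    - {"dx":0,"dy":0,"dz":0,"rx":0,"ry":0,"rz":0}
    - {"dx":0,"dy":0,"dz":0,"rx":0,"ry":0,"rz":0}
    - {"dx":0,"dy":0,"dz":0,"rx":0,"ry":0,"rz":0}
    - {"dx":0,"dy":0,"dz":0,"rx":0,"ry":0,"rz":0}
  grip: 0
  squeeze: 30

```text
clock: 26.38
tcp_pos: [433.0, -387.7, 144.1]
tcp_rot: [179.8, -0.2, -171.7]
contact_force: [-0.1, -0.1, -0.3]
opening: 60.9
finger_force: 33.4
```

Emit:
carry_out:
  rows:
    - {"dx":0,"dy":0,"dz":0,"rx":0,"ry":0,"rz":0}
    - {"dx":0,"dy":0,"dz":0,"rx":0,"ry":0,"rz":0}
    - {"dx":0,"dy":0,"dz":0,"rx":0,"ry":0,"rz":0}
    - {"dx":0,"dy":0,"dz":0,"rx":0,"ry":0,"rz":0}
    - {"dx":0,"dy":0,"dz":0,"rx":0,"ry":0,"rz":0}

```text
clock: 26.8
tcp_pos: [433.0, -387.7, 144.1]
tcp_rot: [179.8, -0.2, -171.7]
contact_force: [0.2, 0.2, -0.8]
opening: 60.6
finger_force: 33.4
```

```bash
python3 - <<'E'
from h import *
s=r.get_state();print(s['tcp_pos'],s['tcp_rot'],s['opening'],s['finger_force'],s['contact_force'])
im,d,p=cam('wrist');save('w3.png',np.clip(im.astype(float)*1.6,0,255).astype(np.uint8))
E
```

```text
[ 432.96007212 -387.71944757  144.10591257] [ 1.79826335e+02 -1.53748335e-01 -1.71701677e+02] 60.62603729771525 33.36911201477051 [ 0.18470625  0.24191517 -0.80216599]
```

View pics/w3.png

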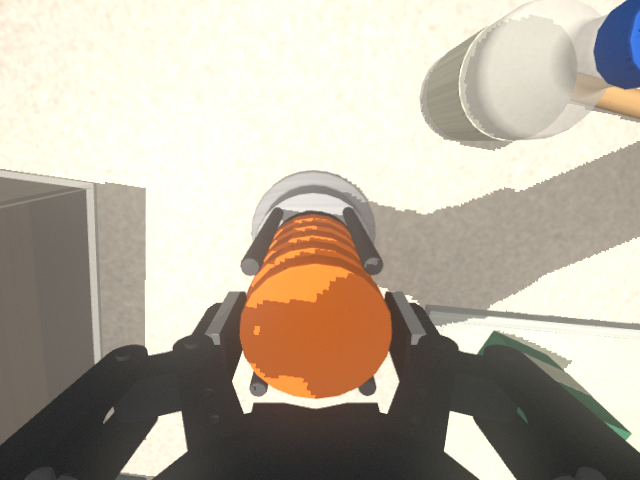

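Emit:
carry_out:
  rows:
    - {"dx":0,"dy":0,"dz":-0.5,"rx":0,"ry":0,"rz":0}
    - {"dx":0,"dy":0,"dz":-1.0,"rx":0,"ry":0,"rz":0}
    - {"dx":0,"dy":0,"dz":-2,"rx":0,"ry":0,"rz":0}
    - {"dx":0,"dy":0,"dz":-2.5,"rx":0,"ry":0,"rz":0}
    - {"dx":0,"dy":0,"dz":-2,"rx":0,"ry":0,"rz":0}

```text
clock: 27.27
tcp_pos: [433.3, -388.3, 226.4]
tcp_rot: [179.9, -0.1, -171.7]
contact_force: [-0.1, -0.4, -0.4]
opening: 60.5
finger_force: 33.3
```

```bash
python3 - <<'E'
from h import *
s=r.get_state();print(s['opening'],s['finger_force'],s['q'].round(1))
plan([615,-183,220],172.5,0)
plan([615,-183,220],188,0)
E
```

```text
60.48889350522018 33.33414673805237 [ 22.3  20.9  20.5 103.   -8.5  57.8 144.5]
rotvec [ 0.1 -0.1 15.8] rows 3 | shift before rot [-20.94  17.7    0.64] after rot [-15.33  22.73   0.64] rows 6.7
rotvec [ 0.1 -0.1  0.3] rows 1 | shift before rot [-20.94  17.7    0.64] after rot [-20.85  17.8    0.64] rows 6.7
```

Emit:
carry_out:
  rows:
    - {"dx":-1.5,"dy":1.2,"dz":0,"rx":0,"ry":0,"rz":0}
    - {"dx":-2.8,"dy":2.3,"dz":0.1,"rx":0,"ry":0,"rz":0}
    - {"dx":-2.8,"dy":2.4,"dz":0.1,"rx":0,"ry":0,"rz":0}
    - {"dx":-2.8,"dy":2.4,"dz":0.1,"rx":0,"ry":0,"rz":0}
    - {"dx":-2.8,"dy":2.4,"dz":0.1,"rx":0,"ry":0,"rz":0}

```text
clock: 27.68
tcp_pos: [544.4, -262.6, 221.3]
tcp_rot: [179.9, -0.1, -171.7]
contact_force: [0.1, 0.2, -1.3]
opening: 60.7
finger_force: 33.3
```

Emit:
carry_out:
  rows:
    - {"dx":-2.8,"dy":2.4,"dz":0.1,"rx":0,"ry":0,"rz":0}
    - {"dx":-2.8,"dy":2.4,"dz":0.1,"rx":0,"ry":0,"rz":0}
    - {"dx":-1.9,"dy":1.6,"dz":0,"rx":0,"ry":0,"rz":0}
    - {"dx":-0.7,"dy":0.6,"dz":0,"rx":0,"ry":0,"rz":0}
    - {"dx":0,"dy":0,"dz":0,"rx":0,"ry":0,"rz":0}

```text
clock: 28.1
tcp_pos: [616.1, -179.5, 218.5]
tcp_rot: [179.8, -0.1, -171.4]
contact_force: [-0.1, -0.0, -0.4]
opening: 60.7
finger_force: 33.3
```

Emit:
carry_out:
  rows:
    - {"dx":0,"dy":0,"dz":0,"rx":0,"ry":0,"rz":0}
    - {"dx":0,"dy":0,"dz":0,"rx":0,"ry":0,"rz":0}
    - {"dx":0,"dy":0,"dz":0,"rx":0,"ry":0,"rz":0}
    - {"dx":0,"dy":0,"dz":0,"rx":0,"ry":0,"rz":0}
    - {"dx":0,"dy":0,"dz":0,"rx":0,"ry":0,"rz":0}

```text
clock: 28.52
tcp_pos: [613.8, -183.9, 218.3]
tcp_rot: [179.8, -0.2, -171.8]
contact_force: [0.4, 0.7, -0.9]
opening: 60.8
finger_force: 33.3
```

```bash
cat >> h.py <<'E'
def lidhand(p,im,d,s):
    """lid in hand: centre in tool frame (mm) from its top face"""
    h=cv2.cvtColor(im,cv2.COLOR_RGB2HSV);o=(h[...,0]<15)&(h[...,1]>150)
    v,u=np.nonzero(o&(d>0)&(d<230));z=d[v,u];P=rays(p,np.c_[u,v])*z[:,None]
    T=np.array(p['tool_from_camera']);P=P@T[:3,:3].T+T[:3,3]
    zt=np.percentile(P[:,2],5);k=abs(P[:,2]-zt)<4;zt=np.median(P[k,2]);k=abs(P[:,2]-zt)<3
    c,rd=cv2.minEnclosingCircle(P[k,:2].astype(np.float32))
    A=np.c_[P[k],np.ones(k.sum())];n=np.linalg.lstsq(A[:,[0,1,3]],A[:,2],rcond=None)[0]
    print('lid in tool x,y,ztop',np.round([*c,zt],1),'r',round(rd,1),'tilt deg',np.degrees(n[:2]).round(1),k.sum());return np.array([*c,zt])
def canister(p,im,d,xy,zt=99,w=55):
    """upright canister near xy: top square and round mouth"""
    u,Q=cloud(p,d,np.ones(d.shape,bool));near=(abs(Q[:,:2]-xy)<w).all(1)
    q=near&(abs(Q[:,2]-zt)<5);z=np.median(Q[q,2]);W=plane(p,u[q],z)[:,:2].astype(np.float32)
    b=cv2.minAreaRect(W)
    q2=near&(abs(Q[:,2]-(z-10))<3.0)&(np.hypot(*(plane(p,u,z)[:,:2]-b[0]).T)<27)
    print('canister',np.round(b[0],1),np.round(b[1],1),round(b[2],1),'z',z.round(1),q.sum(),'floor pts',q2.sum());return np.array(b[0])
E
python3 - <<'E'
from h import *
s=r.get_state();print(s['clock'],s['tcp_pos'],s['tcp_rot'],s['opening'],s['finger_force'],s['q'].round(1))
im,d,p=cam('wrist');l=lidhand(p,im,d,s);c=canister(p,im,d,[545,-183.5])
lw=rot(s['tcp_rot'])@l+s['tcp_pos'];print('lid world top',lw,'need',c-lw[:2])
im,d,p=cam('top');canister(p,im,d,[545,-183.5])
print('shift tool',(rot(s['tcp_rot']).T@np.r_[c-lw[:2],0]).round(1))
E
```

```text
28.5167 [ 613.83774544 -183.87941817  218.33378853] [ 1.79842247e+02 -1.52534937e-01 -1.71814901e+02] 60.80536304914462 33.3348423242569 [  2.2  26.9  15.7  94.6  -8.2  59.8 118.7]
lid in tool x,y,ztop [ -1.4  -0.  -23.2] r 31.1 tilt deg [0.3 0.2] 16107
canister [ 545.3 -185.5] [64.1 63.7] 72.5 z 99.2 4437 floor pts 68
lid world top [ 615.29700256 -183.7451012   241.55003035] need [-69.95728088  -1.77150036]
canister [ 550.4 -166.6] [28.3 64.6] 72.9 z 98.3 171 floor pts 8
shift tool [69.5  8.2  0.2]
```

Emit:
carry_out:
  rows:
    - {"dx":1,"dy":0.12,"dz":0,"rx":0,"ry":0,"rz":0}
    - {"dx":2,"dy":0.23,"dz":1,"rx":0,"ry":0,"rz":0}
    - {"dx":2,"dy":0.23,"dz":2,"rx":0,"ry":0,"rz":0}
    - {"dx":1.3,"dy":0.16,"dz":2,"rx":0,"ry":0,"rz":0}
    - {"dx":0.65,"dy":0.08,"dz":2,"rx":0,"ry":0,"rz":0}

```text
clock: 29.03
tcp_pos: [541.7, -184.7, 148.0]
tcp_rot: [179.8, -0.2, -171.8]
contact_force: [0.1, -0.8, -1.0]
opening: 60.9
finger_force: 33.3
```

Emit:
carry_out:
  rows:
    - {"dx":0,"dy":0,"dz":1.5,"rx":0,"ry":0,"rz":0}
    - {"dx":0,"dy":0,"dz":1,"rx":0,"ry":0,"rz":0}
    - {"dx":0,"dy":0,"dz":0.5,"rx":0,"ry":0,"rz":0}
    - {"dx":0,"dy":0,"dz":0,"rx":0,"ry":0,"rz":0}
    - {"dx":0,"dy":0,"dz":0,"rx":0,"ry":0,"rz":0}

```text
clock: 29.45
tcp_pos: [544.6, -184.4, 118.7]
tcp_rot: [179.8, -0.1, -171.7]
contact_force: [0.5, -1.2, 0.4]
opening: 60.7
finger_force: 33.3
```

Emit:
carry_out:
  rows:
    - {"dx":0,"dy":0,"dz":0,"rx":0,"ry":0,"rz":0}
    - {"dx":0,"dy":0,"dz":0,"rx":0,"ry":0,"rz":0}
    - {"dx":0,"dy":0,"dz":0,"rx":0,"ry":0,"rz":0}
    - {"dx":0,"dy":0,"dz":0,"rx":0,"ry":0,"rz":0}
    - {"dx":0,"dy":0,"dz":0,"rx":0,"ry":0,"rz":0}

```text
clock: 29.87
tcp_pos: [544.3, -184.3, 118.6]
tcp_rot: [179.8, -0.1, -171.7]
contact_force: [0.3, 0.1, -0.8]
opening: 61.0
finger_force: 33.3
```

```bash
cat >> h.py <<'E'
def over(c,l,z):
    """shift in tool cm to bring lid (tool offset l) over canister c with TCP at z"""
    s=r.get_state();M=rot(s['tcp_rot']);lw=M@l+s['tcp_pos'];e=np.r_[np.array(c)-lw[:2],z-s['tcp_pos'][2]]
    print(s['clock'],s['tcp_pos'].round(1),s['tcp_rot'].round(1),'shift cm',(M.T@e/10).round(2),'open',round(s['opening'],1),round(s['finger_force'],1),s['contact_force'].round(1),'q7',s['q'][6].round())
E
python3 -c "
from h import *
over([545.3,-185.5],np.array([-1.4,0,-23.2]),92)"
```

```text
29.8667 [ 544.3 -184.3  118.6] [ 1.798e+02 -1.000e-01 -1.717e+02] shift cm [ 0.06 -0.13  2.66] open 61.0 33.3 [ 0.3  0.1 -0.8] q7 122.0
```

Emit:
carry_out:
  rows:
    - {"dx":0.06,"dy":-0.13,"dz":0.6,"rx":0,"ry":0,"rz":0}
    - {"dx":0,"dy":0,"dz":0.6,"rx":0,"ry":0,"rz":0}
    - {"dx":0,"dy":0,"dz":0.6,"rx":0,"ry":0,"rz":0}
    - {"dx":0,"dy":0,"dz":0.5,"rx":0,"ry":0,"rz":0}
    - {"dx":0,"dy":0,"dz":0.3,"rx":0,"ry":0,"rz":0}

```text
clock: 30.28
tcp_pos: [543.8, -185.7, 93.8]
tcp_rot: [179.8, -0.2, -171.7]
contact_force: [-11.4, 4.5, 41.5]
opening: 61.0
finger_force: 55.7
```

Emit:
carry_out:
  rows:
    - {"dx":0,"dy":0,"dz":0,"rx":0,"ry":0,"rz":0}
    - {"dx":0,"dy":0,"dz":0,"rx":0,"ry":0,"rz":0}
    - {"dx":0,"dy":0,"dz":0.1,"rx":0,"ry":0,"rz":0}
    - {"dx":0,"dy":0,"dz":0,"rx":0,"ry":0,"rz":0}
    - {"dx":0,"dy":0,"dz":0,"rx":0,"ry":0,"rz":0}

```text
clock: 30.7
tcp_pos: [544.0, -185.7, 93.9]
tcp_rot: [179.8, -0.1, -171.7]
contact_force: [-8.1, 2.1, 25.2]
opening: 60.7
finger_force: 46.3
```

```bash
python3 -c "
from h import *
over([545.3,-185.5],np.array([-1.4,0,-23.2]),88)"
```

```text
30.7 [ 544.  -185.7   93.9] [ 1.798e+02 -1.000e-01 -1.717e+02] shift cm [0.01 0.01 0.59] open 60.7 46.3 [-8.1  2.1 25.2] q7 123.0
```

Emit:
carry_out:
  rows:
    - {"dx":0,"dy":0,"dz":-0.1,"rx":0,"ry":0,"rz":0}
    - {"dx":0,"dy":0,"dz":-0.05,"rx":0,"ry":0,"rz":0}
    - {"dx":0,"dy":0,"dz":0,"rx":0,"ry":0,"rz":0}
    - {"dx":0,"dy":0,"dz":0,"rx":0,"ry":0,"rz":0}
    - {"dx":0,"dy":0,"dz":0,"rx":0,"ry":0,"rz":0}

```text
clock: 31.12
tcp_pos: [543.8, -185.7, 94.0]
tcp_rot: [179.8, -0.1, -171.7]
contact_force: [-4.9, 1.2, 13.3]
opening: 60.7
finger_force: 40.3
```

Emit:
carry_out:
  rows:
    - {"dx":0,"dy":0,"dz":0,"rx":0,"ry":0,"rz":0}
    - {"dx":0,"dy":0,"dz":0,"rx":0,"ry":0,"rz":0}
    - {"dx":0,"dy":0,"dz":0,"rx":0,"ry":0,"rz":0}
    - {"dx":0,"dy":0,"dz":0,"rx":0,"ry":0,"rz":0}
    - {"dx":0,"dy":0,"dz":0,"rx":0,"ry":0,"rz":0}
  grip: 1

```text
clock: 31.53
tcp_pos: [543.5, -185.5, 92.4]
tcp_rot: [179.8, -0.2, -171.7]
contact_force: [-1.3, -0.1, 0.3]
opening: 85.1
finger_force: 0.0
```

Emit:
carry_out:
  rows:
    - {"dx":0,"dy":0,"dz":0,"rx":0,"ry":0,"rz":0}
    - {"dx":0,"dy":0,"dz":-1,"rx":0,"ry":0,"rz":0}
    - {"dx":0,"dy":0,"dz":-3,"rx":0,"ry":0,"rz":0}
    - {"dx":0,"dy":0,"dz":-3,"rx":0,"ry":0,"rz":0}
    - {"dx":0,"dy":0,"dz":-1,"rx":0,"ry":0,"rz":0}

```text
clock: 31.95
tcp_pos: [546.1, -186.7, 177.4]
tcp_rot: [180.0, 0.2, -171.7]
contact_force: [0.6, -0.5, 0.7]
opening: 85.6
finger_force: 0.0
```

```bash
cat >> h.py <<'E'
def seat(p,im,d,xy):
    """orange disc lying near xy: centre, height, tilt"""
    h=cv2.cvtColor(im,cv2.COLOR_RGB2HSV);o=(h[...,0]<15)&(h[...,1]>150)
    u,Q=cloud(p,d,o);k=(np.hypot(*(Q[:,:2]-xy).T)<60)&(Q[:,2]>80);Q=Q[k];u=u[k]
    if not len(Q): print('no lid');return
    zt=np.percentile(Q[:,2],80);k=abs(Q[:,2]-zt)<4;Q=Q[k];n=np.linalg.lstsq(np.c_[Q[:,:2],np.ones(len(Q))],Q[:,2],rcond=None)[0]
    c=cv2.minEnclosingCircle(plane(p,u[k],np.median(Q[:,2]))[:,:2].astype(np.float32))
    print('lid top z',np.median(Q[:,2]).round(1),'centre',np.round(c[0],1),'r',round(c[1],1),'tilt deg',np.degrees(n[:2]).round(1),len(Q))
E
python3 - <<'E'
from h import *
s=r.get_state();print(s['clock'],s['tcp_pos'])
im,d,p=cam('wrist');seat(p,im,d,[545.3,-185.5]);canister(p,im,d,[545.3,-185.5])
im,d,p=cam('side');seat(p,im,d,[545.3,-185.5])
E
```

```text
31.95 [ 546.11120959 -186.72345652  177.43772358]
lid top z 111.2 centre [ 544.4 -185.6] r 31.0 tilt deg [0.1 0. ] 6388
canister [ 544.8 -185.3] [64.  64.9] 72.5 z 99.3 1934 floor pts 0
lid top z 111.5 centre [ 544.9 -187.6] r 31.3 tilt deg [-0.1  0.2] 502
```

Emit:
carry_out:
  rows:
    - {"dx":0,"dy":0,"dz":-2.5,"rx":0,"ry":0,"rz":0}
    - {"dx":1.75,"dy":-2.3,"dz":-0.5,"rx":0,"ry":0,"rz":0}
    - {"dx":1.75,"dy":-2.3,"dz":0,"rx":0,"ry":0,"rz":0}
    - {"dx":1.75,"dy":-2.3,"dz":0,"rx":0,"ry":0,"rz":0}
    - {"dx":1.75,"dy":-2.3,"dz":0,"rx":0,"ry":0,"rz":0}

```text
clock: 32.47
tcp_pos: [486.8, -287.4, 201.7]
tcp_rot: [179.8, -0.2, -171.7]
contact_force: [-0.1, -0.2, 0.2]
opening: 85.3
finger_force: 0.0
```

Emit:
carry_out:
  rows:
    - {"dx":1.75,"dy":-2.3,"dz":0,"rx":0,"ry":0,"rz":0}
    - {"dx":1.75,"dy":-2.3,"dz":0,"rx":0,"ry":0,"rz":0}
    - {"dx":1.75,"dy":-2.3,"dz":0,"rx":0,"ry":0,"rz":0}
    - {"dx":1.75,"dy":-2.3,"dz":0,"rx":0,"ry":0,"rz":0}
    - {"dx":0,"dy":0,"dz":0,"rx":0,"ry":0,"rz":0}

```text
clock: 32.88
tcp_pos: [427.0, -393.7, 201.7]
tcp_rot: [179.9, -0.4, -172.2]
contact_force: [-0.5, -0.3, 0.5]
opening: 85.1
finger_force: 0.0
```

Emit:
carry_out:
  rows:
    - {"dx":0,"dy":0,"dz":0,"rx":0,"ry":0,"rz":0}
    - {"dx":0,"dy":0,"dz":0,"rx":0,"ry":0,"rz":0}
    - {"dx":0,"dy":0,"dz":0,"rx":0,"ry":0,"rz":0}
    - {"dx":0,"dy":0,"dz":0,"rx":0,"ry":0,"rz":0}
    - {"dx":0,"dy":0,"dz":0,"rx":0,"ry":0,"rz":0}

```text
clock: 33.3
tcp_pos: [432.7, -387.1, 202.4]
tcp_rot: [179.8, -0.2, -171.6]
contact_force: [-0.1, -0.1, -0.0]
opening: 85.3
finger_force: 0.0
```

```bash
python3 - <<'E'
from h import *
s=r.get_state();print(s['clock'],s['tcp_pos'],s['q'].round(1))
im,d,p=cam('wrist');seat(p,im,d,[434,-388.5])
plan([434,-388.3,150],188.3,0)
E
```

```text
33.3 [ 432.72281393 -387.06350547  202.40836505] [ 22.5  22.5  20.3 104.3  -9.3  55.1 145.3]
lid top z 168.3 centre [ 433.9 -388.8] r 31.1 tilt deg [0.2 0.1] 8567
rotvec [ 0.2 -0.2  0.1] rows 1 | shift before rot [-0.13 -0.14  5.25] after rot [-0.12 -0.12  5.25] rows 1.3
```

Emit:
carry_out:
  rows:
    - {"dx":-0.13,"dy":-0.15,"dz":1.4,"rx":0.2,"ry":-0.2,"rz":0.1}
    - {"dx":0,"dy":0,"dz":1.5,"rx":0,"ry":0,"rz":0}
    - {"dx":0,"dy":0,"dz":1.3,"rx":0,"ry":0,"rz":0}
    - {"dx":0,"dy":0,"dz":0.8,"rx":0,"ry":0,"rz":0}
    - {"dx":0,"dy":0,"dz":0.25,"rx":0,"ry":0,"rz":0}

```text
clock: 33.77
tcp_pos: [433.2, -388.5, 148.7]
tcp_rot: [179.9, -0.0, -171.8]
contact_force: [-0.4, 0.1, -0.1]
opening: 85.2
finger_force: 0.0
```

Emit:
carry_out:
  rows:
    - {"dx":0,"dy":0,"dz":0,"rx":0,"ry":0,"rz":0}
    - {"dx":0,"dy":0,"dz":0,"rx":0,"ry":0,"rz":0}
    - {"dx":0,"dy":0,"dz":0,"rx":0,"ry":0,"rz":0}
    - {"dx":0,"dy":0,"dz":0,"rx":0,"ry":0,"rz":0}
    - {"dx":0,"dy":0,"dz":0,"rx":0,"ry":0,"rz":0}

```text
clock: 34.18
tcp_pos: [433.8, -389.6, 150.7]
tcp_rot: [-179.9, 0.1, -171.8]
contact_force: [0.7, -0.6, -0.1]
opening: 85.6
finger_force: 0.0
```

Emit:
carry_out:
  rows:
    - {"dx":0,"dy":0,"dz":0,"rx":0,"ry":0,"rz":0}
    - {"dx":0,"dy":0,"dz":0,"rx":0,"ry":0,"rz":0}
    - {"dx":0,"dy":0,"dz":0,"rx":0,"ry":0,"rz":0}
    - {"dx":0,"dy":0,"dz":0,"rx":0,"ry":0,"rz":0}
    - {"dx":0,"dy":0,"dz":0,"rx":0,"ry":0,"rz":0}
  grip: 0
  squeeze: 30

```text
clock: 34.6
tcp_pos: [433.5, -389.4, 150.1]
tcp_rot: [-180.0, 0.0, -171.8]
contact_force: [-0.0, -0.6, -0.2]
opening: 60.6
finger_force: 34.4
```

Emit:
carry_out:
  rows:
    - {"dx":0,"dy":0,"dz":0,"rx":0,"ry":0,"rz":0}
    - {"dx":0,"dy":0,"dz":0,"rx":0,"ry":0,"rz":0}
    - {"dx":0,"dy":0,"dz":0,"rx":0,"ry":0,"rz":0}
    - {"dx":0,"dy":0,"dz":0,"rx":0,"ry":0,"rz":0}
    - {"dx":0,"dy":0,"dz":0,"rx":0,"ry":0,"rz":0}

```text
clock: 35.02
tcp_pos: [433.6, -389.4, 150.1]
tcp_rot: [-180.0, 0.0, -171.8]
contact_force: [0.4, -0.5, 0.1]
opening: 60.7
finger_force: 34.4
```

Emit:
carry_out:
  rows:
    - {"dx":0,"dy":0,"dz":-0.5,"rx":0,"ry":0,"rz":0}
    - {"dx":0,"dy":0,"dz":-1.0,"rx":0,"ry":0,"rz":0}
    - {"dx":0,"dy":0,"dz":-2,"rx":0,"ry":0,"rz":0}
    - {"dx":0,"dy":0,"dz":-2.5,"rx":0,"ry":0,"rz":0}
    - {"dx":0,"dy":0,"dz":-2,"rx":0,"ry":0,"rz":0}

```text
clock: 35.43
tcp_pos: [433.6, -389.8, 232.4]
tcp_rot: [-179.9, 0.1, -171.8]
contact_force: [0.3, -1.1, -0.8]
opening: 60.4
finger_force: 34.4
```

```bash
python3 - <<'E'
from h import *
s=r.get_state();print(s['tcp_pos'],s['opening'],s['finger_force'],s['q'].round(1))
im,d,p=cam('wrist');lidhand(p,im,d,s)
im,d,p=cam('top');canister(p,im,d,[550.7,59.8]);canister(p,im,d,[547,185])
plan([620,59,225],188.3,0)
E
```

```text
[ 433.59013499 -389.78548526  232.40653689] 60.421936398609276 34.405760765075684 [ 22.1  20.5  20.9 102.7  -8.5  58.2 144.5]
lid in tool x,y,ztop [ -0.7   0.3 -17.5] r 30.9 tilt deg [0.3 0. ] 15171
canister [551.   59.9] [64.1 63.7] 14.1 z 98.3 353 floor pts 3
canister [546.8 185.5] [64.5 64. ] 8.0 z 98.3 375 floor pts 4
rotvec [-0.3  0.4 -0.1] rows 1 | shift before rot [-24.7   41.93   0.89] after rot [-24.79  41.88   0.98] rows 11.9
```

Emit:
carry_out:
  rows:
    - {"dx":-1,"dy":1.6,"dz":0,"rx":0,"ry":0,"rz":0}
    - {"dx":-1.85,"dy":3.2,"dz":0,"rx":0,"ry":0,"rz":0}
    - {"dx":-1.9,"dy":3.2,"dz":0,"rx":0,"ry":0,"rz":0}
    - {"dx":-1.9,"dy":3.2,"dz":0.1,"rx":0,"ry":0,"rz":0}
    - {"dx":-1.9,"dy":3.2,"dz":0.1,"rx":0,"ry":0,"rz":0}

```text
clock: 35.95
tcp_pos: [497.7, -233.1, 228.2]
tcp_rot: [-180.0, 0.0, -171.8]
contact_force: [0.7, -0.5, 0.4]
opening: 60.5
finger_force: 34.4
```

Emit:
carry_out:
  rows:
    - {"dx":-1.9,"dy":3.2,"dz":0.1,"rx":0,"ry":0,"rz":0}
    - {"dx":-1.9,"dy":3.2,"dz":0.1,"rx":0,"ry":0,"rz":0}
    - {"dx":-1.9,"dy":3.2,"dz":0.1,"rx":0,"ry":0,"rz":0}
    - {"dx":-1.9,"dy":3.2,"dz":0.1,"rx":0,"ry":0,"rz":0}
    - {"dx":-1.9,"dy":3.2,"dz":0.1,"rx":0,"ry":0,"rz":0}

```text
clock: 36.37
tcp_pos: [569.0, -61.0, 223.2]
tcp_rot: [-180.0, 0.0, -171.8]
contact_force: [0.3, -0.5, -0.6]
opening: 60.3
finger_force: 34.4
```

Emit:
carry_out:
  rows:
    - {"dx":-1.9,"dy":3.2,"dz":0.1,"rx":0,"ry":0,"rz":0}
    - {"dx":-1.9,"dy":3.2,"dz":0.1,"rx":0,"ry":0,"rz":0}
    - {"dx":-1.9,"dy":3.2,"dz":0,"rx":0,"ry":0,"rz":0}
    - {"dx":-0.9,"dy":1.6,"dz":0,"rx":0,"ry":0,"rz":0}
    - {"dx":0,"dy":0,"dz":0,"rx":0,"ry":0,"rz":0}

```text
clock: 36.78
tcp_pos: [618.7, 64.3, 220.5]
tcp_rot: [179.9, 0.1, -171.3]
contact_force: [-0.4, 0.7, 0.1]
opening: 60.5
finger_force: 34.4
```

Emit:
carry_out:
  rows:
    - {"dx":0,"dy":0,"dz":0,"rx":0,"ry":0,"rz":0}
    - {"dx":0,"dy":0,"dz":0,"rx":0,"ry":0,"rz":0}
    - {"dx":0,"dy":0,"dz":0,"rx":0,"ry":0,"rz":0}
    - {"dx":0,"dy":0,"dz":0,"rx":0,"ry":0,"rz":0}
    - {"dx":0,"dy":0,"dz":0,"rx":0,"ry":0,"rz":0}

```text
clock: 37.2
tcp_pos: [618.0, 56.2, 221.3]
tcp_rot: [-180.0, 0.1, -171.9]
contact_force: [0.6, 0.1, -0.5]
opening: 61.0
finger_force: 34.4
```

```bash
python3 - <<'E'
from h import *
s=r.get_state()
im,d,p=cam('wrist');l=lidhand(p,im,d,s);c=canister(p,im,d,[551,59.9]);over(c,l,120)
E
```

```text
lid in tool x,y,ztop [ -0.9   0.3 -17.5] r 31.1 tilt deg [0.1 0. ] 14988
canister [551.4  58.8] [63.7 64.2] 14.2 z 99.1 4311 floor pts 65
37.25 [618.1  56.4 221.3] [-1.800e+02  1.000e-01 -1.719e+02] shift cm [ 6.66  1.15 10.12] open 60.4 34.4 [0.1 0.7 0.1] q7 94.0
```

Emit:
carry_out:
  rows:
    - {"dx":1,"dy":0.15,"dz":0,"rx":0,"ry":0,"rz":0}
    - {"dx":2,"dy":0.35,"dz":1.5,"rx":0,"ry":0,"rz":0}
    - {"dx":2,"dy":0.35,"dz":2.8,"rx":0,"ry":0,"rz":0}
    - {"dx":1.2,"dy":0.2,"dz":2.8,"rx":0,"ry":0,"rz":0}
    - {"dx":0.46,"dy":0.1,"dz":2,"rx":0,"ry":0,"rz":0}

```text
clock: 37.67
tcp_pos: [547.8, 58.9, 128.5]
tcp_rot: [-180.0, -0.1, -171.8]
contact_force: [-0.1, -0.0, -0.5]
opening: 60.7
finger_force: 34.4
```

Emit:
carry_out:
  rows:
    - {"dx":0,"dy":0,"dz":1,"rx":0,"ry":0,"rz":0}
    - {"dx":0,"dy":0,"dz":0,"rx":0,"ry":0,"rz":0}
    - {"dx":0,"dy":0,"dz":0,"rx":0,"ry":0,"rz":0}
    - {"dx":0,"dy":0,"dz":0,"rx":0,"ry":0,"rz":0}
    - {"dx":0,"dy":0,"dz":0,"rx":0,"ry":0,"rz":0}

```text
clock: 38.08
tcp_pos: [552.2, 59.3, 121.4]
tcp_rot: [-180.0, 0.2, -171.8]
contact_force: [0.5, 0.2, -0.9]
opening: 60.6
finger_force: 34.4
```

Emit:
carry_out:
  rows:
    - {"dx":0,"dy":0,"dz":0,"rx":0,"ry":0,"rz":0}
    - {"dx":0,"dy":0,"dz":0,"rx":0,"ry":0,"rz":0}
    - {"dx":0,"dy":0,"dz":0,"rx":0,"ry":0,"rz":0}
    - {"dx":0,"dy":0,"dz":0,"rx":0,"ry":0,"rz":0}
    - {"dx":0,"dy":0,"dz":0,"rx":0,"ry":0,"rz":0}

```text
clock: 38.5
tcp_pos: [550.7, 59.4, 120.2]
tcp_rot: [-180.0, 0.1, -171.8]
contact_force: [0.1, -0.7, -1.3]
opening: 60.9
finger_force: 34.4
```

```bash
python3 -c "
from h import *
over([551.4,58.8],np.array([-.8,.3,-17.5]),96.5)"
```

```text
38.5 [550.7  59.4 120.2] [-1.800e+02  1.000e-01 -1.718e+02] shift cm [ 0.02 -0.1   2.37] open 60.9 34.4 [ 0.1 -0.7 -1.3] q7 94.0
```

Down to about TCP z 96, release, then rise.

Emit:
carry_out:
  rows:
    - {"dx":0.02,"dy":-0.1,"dz":0.6,"rx":0,"ry":0,"rz":0}
    - {"dx":0,"dy":0,"dz":0.6,"rx":0,"ry":0,"rz":0}
    - {"dx":0,"dy":0,"dz":0.6,"rx":0,"ry":0,"rz":0}
    - {"dx":0,"dy":0,"dz":0.4,"rx":0,"ry":0,"rz":0}
    - {"dx":0,"dy":0,"dz":0.2,"rx":0,"ry":0,"rz":0}

```text
clock: 38.92
tcp_pos: [550.0, 58.2, 94.8]
tcp_rot: [-180.0, -0.1, -171.8]
contact_force: [-0.4, -0.1, -0.2]
opening: 61.0
finger_force: 34.4
```

Emit:
carry_out:
  rows:
    - {"dx":0,"dy":0,"dz":0,"rx":0,"ry":0,"rz":0}
    - {"dx":0,"dy":0,"dz":0,"rx":0,"ry":0,"rz":0}
    - {"dx":0,"dy":0,"dz":0,"rx":0,"ry":0,"rz":0}
    - {"dx":0,"dy":0,"dz":0,"rx":0,"ry":0,"rz":0}
    - {"dx":0,"dy":0,"dz":0,"rx":0,"ry":0,"rz":0}

```text
clock: 39.33
tcp_pos: [550.9, 58.4, 96.3]
tcp_rot: [-180.0, 0.1, -171.8]
contact_force: [-0.4, 0.1, -0.4]
opening: 60.9
finger_force: 34.4
```

Emit:
carry_out:
  rows:
    - {"dx":0,"dy":0,"dz":0,"rx":0,"ry":0,"rz":0}
    - {"dx":0,"dy":0,"dz":0,"rx":0,"ry":0,"rz":0}
    - {"dx":0,"dy":0,"dz":0,"rx":0,"ry":0,"rz":0}
    - {"dx":0,"dy":0,"dz":0,"rx":0,"ry":0,"rz":0}
    - {"dx":0,"dy":0,"dz":0,"rx":0,"ry":0,"rz":0}
  grip: 1

```text
clock: 39.75
tcp_pos: [550.7, 58.4, 96.1]
tcp_rot: [-180.0, 0.1, -171.8]
contact_force: [-0.1, 0.6, -0.2]
opening: 85.2
finger_force: 0.0
```

Emit:
carry_out:
  rows:
    - {"dx":0,"dy":0,"dz":0,"rx":0,"ry":0,"rz":0}
    - {"dx":0,"dy":0,"dz":-1,"rx":0,"ry":0,"rz":0}
    - {"dx":0,"dy":0,"dz":-3,"rx":0,"ry":0,"rz":0}
    - {"dx":0,"dy":0,"dz":-3,"rx":0,"ry":0,"rz":0}
    - {"dx":0,"dy":0,"dz":-1,"rx":0,"ry":0,"rz":0}

```text
clock: 40.17
tcp_pos: [552.9, 58.5, 180.6]
tcp_rot: [-180.0, 0.4, -171.8]
contact_force: [0.6, 0.2, 0.5]
opening: 85.6
finger_force: 0.0
```

Emit:
carry_out:
  rows:
    - {"dx":0,"dy":0,"dz":-2,"rx":0,"ry":0,"rz":0}
    - {"dx":0,"dy":0,"dz":-1,"rx":0,"ry":0,"rz":0}
    - {"dx":0,"dy":0,"dz":0,"rx":0,"ry":0,"rz":0}
    - {"dx":0,"dy":0,"dz":0,"rx":0,"ry":0,"rz":0}
    - {"dx":0,"dy":0,"dz":0,"rx":0,"ry":0,"rz":0}

```text
clock: 40.58
tcp_pos: [549.8, 58.3, 205.0]
tcp_rot: [-180.0, -0.1, -171.8]
contact_force: [-0.8, -0.8, 0.2]
opening: 85.7
finger_force: 0.0
```

```bash
python3 - <<'E'
from h import *
s=r.get_state();print(s['clock'],s['tcp_pos'])
im,d,p=cam('wrist');seat(p,im,d,[551.4,58.8]);canister(p,im,d,[551.4,58.8])
plan([434,-388.5,210],188.3,0)
E
```

```text
40.5833 [549.79866774  58.30909067 204.99465476]
lid top z 111.3 centre [551.6  58.6] r 30.6 tilt deg [0.2 0.1] 4622
canister [550.7  58.5] [65.1 64. ] 14.1 z 99.2 1639 floor pts 0
rotvec [-0.  -0.1 -0.1] rows 1 | shift before rot [ 17.83 -42.57  -0.47] after rot [ 17.9  -42.54  -0.52] rows 11.3
```

Second lid is seated flat. Back to the dispenser.

Emit:
carry_out:
  rows:
    - {"dx":0.7,"dy":-1.6,"dz":-0.4,"rx":0,"ry":0,"rz":0}
    - {"dx":1.4,"dy":-3.4,"dz":0,"rx":0,"ry":0,"rz":0}
    - {"dx":1.4,"dy":-3.4,"dz":0,"rx":0,"ry":0,"rz":0}
    - {"dx":1.4,"dy":-3.4,"dz":0,"rx":0,"ry":0,"rz":0}
    - {"dx":1.4,"dy":-3.4,"dz":0,"rx":0,"ry":0,"rz":0}

```text
clock: 41.05
tcp_pos: [508.6, -102.4, 208.9]
tcp_rot: [-180.0, -0.1, -171.8]
contact_force: [-0.9, -0.6, -0.6]
opening: 85.5
finger_force: 0.0
```

Emit:
carry_out:
  rows:
    - {"dx":1.4,"dy":-3.4,"dz":0,"rx":0,"ry":0,"rz":0}
    - {"dx":1.4,"dy":-3.4,"dz":0,"rx":0,"ry":0,"rz":0}
    - {"dx":1.5,"dy":-3.4,"dz":0,"rx":0,"ry":0,"rz":0}
    - {"dx":1.5,"dy":-3.4,"dz":0,"rx":0,"ry":0,"rz":0}
    - {"dx":1.5,"dy":-3.4,"dz":0,"rx":0,"ry":0,"rz":0}

```text
clock: 41.47
tcp_pos: [460.6, -281.0, 209.0]
tcp_rot: [180.0, -0.1, -171.8]
contact_force: [0.9, 0.1, -0.2]
opening: 85.5
finger_force: 0.0
```

Emit:
carry_out:
  rows:
    - {"dx":1.5,"dy":-3.4,"dz":0,"rx":0,"ry":0,"rz":0}
    - {"dx":1.5,"dy":-3.4,"dz":0,"rx":0,"ry":0,"rz":0}
    - {"dx":1.2,"dy":-3.5,"dz":0,"rx":0,"ry":0,"rz":0}
    - {"dx":0,"dy":0,"dz":0,"rx":0,"ry":0,"rz":0}
    - {"dx":0,"dy":0,"dz":0,"rx":0,"ry":0,"rz":0}

```text
clock: 41.88
tcp_pos: [433.0, -389.8, 208.7]
tcp_rot: [180.0, -0.1, -172.1]
contact_force: [0.6, -0.3, -0.5]
opening: 85.7
finger_force: 0.0
```

Emit:
carry_out:
  rows:
    - {"dx":0,"dy":0,"dz":0,"rx":0,"ry":0,"rz":0}
    - {"dx":0,"dy":0,"dz":0,"rx":0,"ry":0,"rz":0}
    - {"dx":0,"dy":0,"dz":0,"rx":0,"ry":0,"rz":0}
    - {"dx":0,"dy":0,"dz":0,"rx":0,"ry":0,"rz":0}
    - {"dx":0,"dy":0,"dz":0,"rx":0,"ry":0,"rz":0}

```text
clock: 42.3
tcp_pos: [435.5, -386.8, 210.1]
tcp_rot: [-180.0, 0.1, -171.7]
contact_force: [1.0, 0.2, 0.1]
opening: 85.3
finger_force: 0.0
```

```bash
python3 - <<'E'
from h import *
s=r.get_state();print(s['clock'],s['tcp_pos'],s['q'].round(1))
im,d,p=cam('wrist');seat(p,im,d,[434,-388.5])
plan([433.8,-388.7,150],188.3,0)
E
```

```text
42.3 [ 435.49289514 -386.75623965  210.12834969] [ 21.4  22.   21.5 104.   -9.6  55.7 145.2]
lid top z 168.2 centre [ 434.1 -388.6] r 31.0 tilt deg [0.2 0. ] 8068
rotvec [-0.   0.1 -0. ] rows 1 | shift before rot [ 0.19 -0.14  6.02] after rot [ 0.18 -0.14  6.02] rows 1.5
```

Emit:
carry_out:
  rows:
    - {"dx":0.2,"dy":-0.14,"dz":1.6,"rx":0,"ry":0,"rz":0}
    - {"dx":0,"dy":0,"dz":1.8,"rx":0,"ry":0,"rz":0}
    - {"dx":0,"dy":0,"dz":1.5,"rx":0,"ry":0,"rz":0}
    - {"dx":0,"dy":0,"dz":0.9,"rx":0,"ry":0,"rz":0}
    - {"dx":0,"dy":0,"dz":0.2,"rx":0,"ry":0,"rz":0}

```text
clock: 42.77
tcp_pos: [432.6, -388.5, 148.5]
tcp_rot: [179.9, -0.1, -171.8]
contact_force: [-0.6, -0.6, -0.3]
opening: 85.1
finger_force: 0.0
```

Emit:
carry_out:
  rows:
    - {"dx":0,"dy":0,"dz":0,"rx":0,"ry":0,"rz":0}
    - {"dx":0,"dy":0,"dz":0,"rx":0,"ry":0,"rz":0}
    - {"dx":0,"dy":0,"dz":0,"rx":0,"ry":0,"rz":0}
    - {"dx":0,"dy":0,"dz":0,"rx":0,"ry":0,"rz":0}
    - {"dx":0,"dy":0,"dz":0,"rx":0,"ry":0,"rz":0}

```text
clock: 43.18
tcp_pos: [433.6, -389.6, 150.8]
tcp_rot: [-179.9, 0.1, -171.8]
contact_force: [0.1, 0.9, 0.0]
opening: 85.7
finger_force: 0.0
```

Emit:
carry_out:
  rows:
    - {"dx":0,"dy":0,"dz":0,"rx":0,"ry":0,"rz":0}
    - {"dx":0,"dy":0,"dz":0,"rx":0,"ry":0,"rz":0}
    - {"dx":0,"dy":0,"dz":0,"rx":0,"ry":0,"rz":0}
    - {"dx":0,"dy":0,"dz":0,"rx":0,"ry":0,"rz":0}
    - {"dx":0,"dy":0,"dz":0,"rx":0,"ry":0,"rz":0}
  grip: 0
  squeeze: 30

```text
clock: 43.6
tcp_pos: [433.3, -389.3, 150.1]
tcp_rot: [-180.0, 0.0, -171.8]
contact_force: [-0.1, -0.0, -0.2]
opening: 60.4
finger_force: 34.3
```

Emit:
carry_out:
  rows:
    - {"dx":0,"dy":0,"dz":0,"rx":0,"ry":0,"rz":0}
    - {"dx":0,"dy":0,"dz":0,"rx":0,"ry":0,"rz":0}
    - {"dx":0,"dy":0,"dz":0,"rx":0,"ry":0,"rz":0}
    - {"dx":0,"dy":0,"dz":0,"rx":0,"ry":0,"rz":0}
    - {"dx":0,"dy":0,"dz":0,"rx":0,"ry":0,"rz":0}

```text
clock: 44.02
tcp_pos: [433.3, -389.4, 150.1]
tcp_rot: [-180.0, 0.0, -171.8]
contact_force: [-0.6, 0.2, -0.3]
opening: 60.5
finger_force: 34.3
```

Emit:
carry_out:
  rows:
    - {"dx":0,"dy":0,"dz":-0.5,"rx":0,"ry":0,"rz":0}
    - {"dx":0,"dy":0,"dz":-1.0,"rx":0,"ry":0,"rz":0}
    - {"dx":0,"dy":0,"dz":-2,"rx":0,"ry":0,"rz":0}
    - {"dx":0,"dy":0,"dz":-2.5,"rx":0,"ry":0,"rz":0}
    - {"dx":0,"dy":0,"dz":-2,"rx":0,"ry":0,"rz":0}

```text
clock: 44.43
tcp_pos: [433.2, -389.7, 232.4]
tcp_rot: [-179.9, 0.1, -171.8]
contact_force: [1.1, -0.1, -0.0]
opening: 60.5
finger_force: 34.3
```

```bash
python3 - <<'E'
from h import *
s=r.get_state();print(s['tcp_pos'],s['opening'],s['finger_force'],s['q'].round(1))
im,d,p=cam('wrist');lidhand(p,im,d,s)
im,d,p=cam('top');canister(p,im,d,[546.8,185.5]);seat(p,im,d,[551.4,58.8]);seat(p,im,d,[545,-185])
plan([616,185,225],188.3,0)
E
```

```text
[ 433.23658807 -389.7174033   232.38527989] 60.513887026800525 34.327059388160706 [ 21.3  20.6  22.  102.8  -8.9  58.2 144.9]
lid in tool x,y,ztop [ -1.3   0.4 -17.5] r 31.1 tilt deg [0.3 0.1] 15125
canister [547.  185.5] [64.3 64. ] 7.9 z 98.2 360 floor pts 7
lid top z 111.2 centre [552.   60.3] r 30.3 tilt deg [-0.2 -0.3] 333
lid top z 111.4 centre [ 545.3 -183.2] r 30.5 tilt deg [-0.  -0.1] 315
rotvec [-0.3  0.4 -0.1] rows 1 | shift before rot [-26.13  54.45   0.82] after rot [-26.25  54.4    0.98] rows 14.7
```

Emit:
carry_out:
  rows:
    - {"dx":-0.85,"dy":1.75,"dz":0,"rx":0,"ry":0,"rz":0}
    - {"dx":-1.68,"dy":3.5,"dz":0,"rx":0,"ry":0,"rz":0}
    - {"dx":-1.68,"dy":3.5,"dz":0.1,"rx":0,"ry":0,"rz":0}
    - {"dx":-1.68,"dy":3.5,"dz":0.1,"rx":0,"ry":0,"rz":0}
    - {"dx":-1.68,"dy":3.5,"dz":0.1,"rx":0,"ry":0,"rz":0}

```text
clock: 44.95
tcp_pos: [485.5, -221.0, 227.1]
tcp_rot: [-180.0, 0.0, -171.8]
contact_force: [0.4, -0.3, -0.7]
opening: 60.6
finger_force: 34.3
```

Emit:
carry_out:
  rows:
    - {"dx":-1.68,"dy":3.5,"dz":0.1,"rx":0,"ry":0,"rz":0}
    - {"dx":-1.68,"dy":3.5,"dz":0.1,"rx":0,"ry":0,"rz":0}
    - {"dx":-1.68,"dy":3.5,"dz":0.1,"rx":0,"ry":0,"rz":0}
    - {"dx":-1.68,"dy":3.5,"dz":0.1,"rx":0,"ry":0,"rz":0}
    - {"dx":-1.68,"dy":3.5,"dz":0.1,"rx":0,"ry":0,"rz":0}

```text
clock: 45.37
tcp_pos: [543.8, -35.6, 222.2]
tcp_rot: [-180.0, 0.0, -171.8]
contact_force: [1.1, 0.7, -0.6]
opening: 60.7
finger_force: 34.3
```

Emit:
carry_out:
  rows:
    - {"dx":-1.68,"dy":3.5,"dz":0,"rx":0,"ry":0,"rz":0}
    - {"dx":-1.68,"dy":3.5,"dz":0,"rx":0,"ry":0,"rz":0}
    - {"dx":-1.68,"dy":3.5,"dz":0,"rx":0,"ry":0,"rz":0}
    - {"dx":-1.68,"dy":3.5,"dz":0,"rx":0,"ry":0,"rz":0}
    - {"dx":-1.68,"dy":3.5,"dz":0,"rx":0,"ry":0,"rz":0}

```text
clock: 45.78
tcp_pos: [602.0, 149.5, 222.0]
tcp_rot: [-180.0, 0.0, -171.8]
contact_force: [0.6, 0.6, -0.5]
opening: 60.3
finger_force: 34.3
```

Emit:
carry_out:
  rows:
    - {"dx":-1.2,"dy":2.5,"dz":0,"rx":0,"ry":0,"rz":0}
    - {"dx":-0.6,"dy":1.2,"dz":0,"rx":0,"ry":0,"rz":0}
    - {"dx":0,"dy":0,"dz":0,"rx":0,"ry":0,"rz":0}
    - {"dx":0,"dy":0,"dz":0,"rx":0,"ry":0,"rz":0}
    - {"dx":0,"dy":0,"dz":0,"rx":0,"ry":0,"rz":0}

```text
clock: 46.2
tcp_pos: [614.4, 184.3, 221.9]
tcp_rot: [-179.9, -0.0, -172.0]
contact_force: [-0.4, -0.4, -0.6]
opening: 60.4
finger_force: 34.3
```

Emit:
carry_out:
  rows:
    - {"dx":0,"dy":0,"dz":0,"rx":0,"ry":0,"rz":0}
    - {"dx":0,"dy":0,"dz":0,"rx":0,"ry":0,"rz":0}
    - {"dx":0,"dy":0,"dz":0,"rx":0,"ry":0,"rz":0}
    - {"dx":0,"dy":0,"dz":0,"rx":0,"ry":0,"rz":0}
    - {"dx":0,"dy":0,"dz":0,"rx":0,"ry":0,"rz":0}

```text
clock: 46.62
tcp_pos: [614.6, 186.5, 222.2]
tcp_rot: [-180.0, 0.1, -171.8]
contact_force: [-0.2, 0.2, 0.2]
opening: 60.9
finger_force: 34.3
```

```bash
python3 - <<'E'
from h import *
s=r.get_state()
im,d,p=cam('wrist');l=lidhand(p,im,d,s);c=canister(p,im,d,[547,185.5]);over(c,l,120)
E
```

```text
lid in tool x,y,ztop [ -1.3   0.3 -17.5] r 30.9 tilt deg [0.1 0.1] 14971
canister [547.6 184.4] [63.3 64.2] 8.2 z 99.1 4349 floor pts 64
46.6667 [614.6 186.7 222.2] [-1.800e+02  1.000e-01 -1.718e+02] shift cm [ 6.8   0.7  10.21] open 60.4 34.3 [-0.4 -0.4 -0.7] q7 82.0
```

Emit:
carry_out:
  rows:
    - {"dx":1,"dy":0.1,"dz":0,"rx":0,"ry":0,"rz":0}
    - {"dx":2,"dy":0.2,"dz":1.5,"rx":0,"ry":0,"rz":0}
    - {"dx":2,"dy":0.2,"dz":2.8,"rx":0,"ry":0,"rz":0}
    - {"dx":1.3,"dy":0.1,"dz":2.8,"rx":0,"ry":0,"rz":0}
    - {"dx":0.5,"dy":0.1,"dz":2,"rx":0,"ry":0,"rz":0}

```text
clock: 47.08
tcp_pos: [543.4, 183.8, 129.2]
tcp_rot: [-180.0, -0.1, -171.8]
contact_force: [-0.7, 0.0, -0.1]
opening: 60.9
finger_force: 34.3
```

Emit:
carry_out:
  rows:
    - {"dx":0,"dy":0,"dz":1,"rx":0,"ry":0,"rz":0}
    - {"dx":0,"dy":0,"dz":0,"rx":0,"ry":0,"rz":0}
    - {"dx":0,"dy":0,"dz":0,"rx":0,"ry":0,"rz":0}
    - {"dx":0,"dy":0,"dz":0,"rx":0,"ry":0,"rz":0}
    - {"dx":0,"dy":0,"dz":0,"rx":0,"ry":0,"rz":0}

```text
clock: 47.5
tcp_pos: [547.9, 184.4, 122.5]
tcp_rot: [180.0, 0.2, -171.8]
contact_force: [-0.5, -0.0, -0.4]
opening: 60.4
finger_force: 34.3
```

Emit:
carry_out:
  rows:
    - {"dx":0,"dy":0,"dz":0,"rx":0,"ry":0,"rz":0}
    - {"dx":0,"dy":0,"dz":0,"rx":0,"ry":0,"rz":0}
    - {"dx":0,"dy":0,"dz":0,"rx":0,"ry":0,"rz":0}
    - {"dx":0,"dy":0,"dz":0,"rx":0,"ry":0,"rz":0}
    - {"dx":0,"dy":0,"dz":0,"rx":0,"ry":0,"rz":0}

```text
clock: 47.92
tcp_pos: [546.4, 184.2, 121.1]
tcp_rot: [-180.0, 0.1, -171.8]
contact_force: [-0.4, -0.5, -0.3]
opening: 60.4
finger_force: 34.3
```

```bash
python3 -c "
from h import *
over([547.6,184.4],np.array([-1.3,.3,-17.5]),96)"
```

```text
47.9167 [546.4 184.2 121.1] [-1.800e+02  1.000e-01 -1.718e+02] shift cm [ 0.01 -0.02  2.51] open 60.4 34.3 [-0.4 -0.5 -0.3] q7 80.0
```

Emit:
carry_out:
  rows:
    - {"dx":0,"dy":0,"dz":0.6,"rx":0,"ry":0,"rz":0}
    - {"dx":0,"dy":0,"dz":0.7,"rx":0,"ry":0,"rz":0}
    - {"dx":0,"dy":0,"dz":0.6,"rx":0,"ry":0,"rz":0}
    - {"dx":0,"dy":0,"dz":0.4,"rx":0,"ry":0,"rz":0}
    - {"dx":0,"dy":0,"dz":0.2,"rx":0,"ry":0,"rz":0}

```text
clock: 48.33
tcp_pos: [545.7, 183.8, 94.7]
tcp_rot: [-179.9, -0.1, -171.8]
contact_force: [-0.8, -0.4, -0.3]
opening: 60.6
finger_force: 34.3
```

Emit:
carry_out:
  rows:
    - {"dx":0,"dy":0,"dz":0,"rx":0,"ry":0,"rz":0}
    - {"dx":0,"dy":0,"dz":0,"rx":0,"ry":0,"rz":0}
    - {"dx":0,"dy":0,"dz":0,"rx":0,"ry":0,"rz":0}
    - {"dx":0,"dy":0,"dz":0,"rx":0,"ry":0,"rz":0}
    - {"dx":0,"dy":0,"dz":0,"rx":0,"ry":0,"rz":0}

```text
clock: 48.75
tcp_pos: [546.5, 184.2, 96.3]
tcp_rot: [-180.0, 0.1, -171.8]
contact_force: [0.6, 0.3, 0.2]
opening: 60.5
finger_force: 34.3
```

Emit:
carry_out:
  rows:
    - {"dx":0,"dy":0,"dz":0,"rx":0,"ry":0,"rz":0}
    - {"dx":0,"dy":0,"dz":0,"rx":0,"ry":0,"rz":0}
    - {"dx":0,"dy":0,"dz":0,"rx":0,"ry":0,"rz":0}
    - {"dx":0,"dy":0,"dz":0,"rx":0,"ry":0,"rz":0}
    - {"dx":0,"dy":0,"dz":0,"rx":0,"ry":0,"rz":0}
  grip: 1

```text
clock: 49.17
tcp_pos: [546.4, 184.1, 96.0]
tcp_rot: [-180.0, 0.1, -171.8]
contact_force: [0.1, -0.5, -0.4]
opening: 85.2
finger_force: 0.0
```

Emit:
carry_out:
  rows:
    - {"dx":0,"dy":0,"dz":0,"rx":0,"ry":0,"rz":0}
    - {"dx":0,"dy":0,"dz":-1,"rx":0,"ry":0,"rz":0}
    - {"dx":0,"dy":0,"dz":-3,"rx":0,"ry":0,"rz":0}
    - {"dx":0,"dy":0,"dz":-3,"rx":0,"ry":0,"rz":0}
    - {"dx":0,"dy":0,"dz":-2,"rx":0,"ry":0,"rz":0}

```text
clock: 49.58
tcp_pos: [547.2, 184.4, 189.2]
tcp_rot: [180.0, 0.2, -171.8]
contact_force: [0.4, -0.3, 1.1]
opening: 85.5
finger_force: 0.0
```

Emit:
carry_out:
  rows:
    - {"dx":0,"dy":0,"dz":-4,"rx":0,"ry":0,"rz":0}
    - {"dx":0,"dy":0,"dz":-4,"rx":0,"ry":0,"rz":0}
    - {"dx":0,"dy":0,"dz":-2,"rx":0,"ry":0,"rz":0}
    - {"dx":0,"dy":0,"dz":0,"rx":0,"ry":0,"rz":0}
    - {"dx":0,"dy":0,"dz":0,"rx":0,"ry":0,"rz":0}

```text
clock: 50.0
tcp_pos: [546.7, 184.4, 288.1]
tcp_rot: [180.0, 0.2, -171.8]
contact_force: [-0.1, 0.4, -1.0]
opening: 85.3
finger_force: 0.0
```

```bash
python3 - <<'E'
from h import *
s=r.get_state();print(s['clock'],s['tcp_pos'])
im,d,p=cam('wrist');seat(p,im,d,[547.6,184.4]);canister(p,im,d,[547.6,184.4])
im,d,p=cam('side')
for c in([547.6,184.4],[551.4,58.8],[545,-185]): seat(p,im,d,c)
save('s9.png',im[100:480,130:560])
E
```

```text
50.0 [546.72561609 184.36068102 288.12125125]
lid top z 111.2 centre [547.6 184.5] r 30.5 tilt deg [0.  0.1] 2767
canister [547.1 184.4] [63.8 64.2] 8.2 z 99.2 997 floor pts 0
lid top z 109.9 centre [548.6 180.7] r 33.2 tilt deg [0.1 0.1] 221
lid top z 109.9 centre [552.7  55.2] r 32.9 tilt deg [0.  0.4] 296
lid top z 111.6 centre [ 544.3 -188. ] r 31.4 tilt deg [0.1 0.4] 501
```

View pics/s9.png

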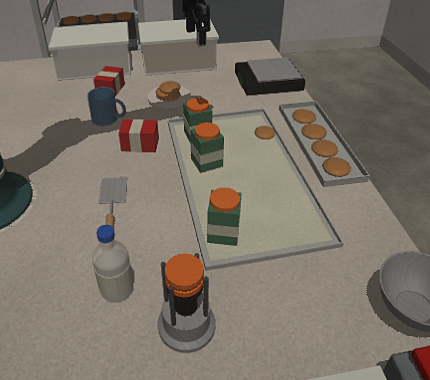

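The picture shows all three canisters upright in the pan at about (197,115), (207,145) and (225,212). Each has a flat orange lid with its top at z about 111, as expected. The mug and bottle are untouched and the gripper is clear.

```bash
python3 -c "
from cell import r
print(r.finish_job())"
```

```text
the job is handed in; nothing more can be done
None
```

I handed the job in at about 50 s: all three green canisters that were present stand upright in the pan, each with a lid measured flat and fully seated, and I never touched the mug or the bottle.

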